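# Load and pin the movement carrier

## Robot

A 7-joint arm with a two-finger parallel gripper is mounted at the origin on the work surface. World frame = base frame: x ahead of the robot, y to its left, z up, the work surface at z = 0. Lengths are in m, angles in rad, forces in N, time in s.
With the tool pointing down it reaches from about 0.4 to 0.85 m from the base axis. Payload 10.4 kg.
Tool frame: the origin (TCP) lies at the very end of the fingers, on their centre line; the grasp point (between the pads) lies 19 mm behind it (manip.grip_depth is the distance from the TCP to the grasp point, in m); z points along the fingers, x is the direction in which the jaws open and shut, and the axes are right-handed (so a half turn about z gives the same grasp; the last joint's range is limited). The gripper opens to 85 mm and grips with 20 to 120 N. Pads are 22 mm wide; open, the fingers measure 114 mm over their backs; the gripper's body (76 mm by 85 mm) begins 54 mm behind the grasp point. The pads swing forward as they close: fully open they stand 13 mm farther back than shut.
Start: joints at [1.079, 0.332, -0.065, 1.46, 0.022, 1.35, -0.088], TCP at [0.282, -0.558, 0.231] pointing down, gripper open.
Joint ranges: [-2.6, 2.6], [-0.5, 2.12], [-1.47, 1.34], [0.16, 2.42], [-1.27, 4.41], [0.06, 2.06], [-2.6, 2.6]. Speed limits (rad/s): [2.22, 2.22, 2.79, 2.79, 3.14, 3.14, 3.14].

## Interface

Orientations are given as a unit quaternion [x, y, z, w].
In Python, from workcell import manip, cams gives the robot as it stands. The module is installed in compiled form; this text tells all that it offers.
- The arm moves only by the tool move_arm, never from a script. Its arguments are lists of equal length, an entry for each row: "claw": the opening, from 0 (shut) to 1 (fully open); "dp": the shift along the tool's x, y, z as a fraction of full scale, a list of three; "turn": the turn, a rotation vector about the tool's x, y, z as a fraction of full scale, a list of three. A call has 1 to 8 rows; each row shifts and turns the commanded pose from where the row before left it, along the tool's axes as they then stand; what a row does not reach is not made up. Full scale, the value 1, is 200 mm for a shift and 45 degrees for a turn. A row lasts 1/12 s, in which the tool goes at most 41.7 mm and 7.16 degrees, less where a joint would pass 70% of its speed; a pose out of reach is approached as far as the arm can. A call with a number of a shift or a turn outside -1 to 1 is refused whole. A call with a gripper value outside its range is refused whole. The fingers move at their own pace and stop on an object; "grip_force" is the grip in N (left out, the last holds). Time passes only in rows, so rows that do not move let the fingers close. It gives the time, the measured TCP pose, the force and the opening at its end, in the units of the state.
- manip.get_obs(): the state, without advancing time (a new reading comes with each control period).
- cams.camera(name): name is "scene" or "top" or "wrist"; returns the picture (384x512x3 uint8, red, green, blue); there is no depth.
- cams.camera_info(name): a dict with "fx", "fy", "cx", "cy" (pixels), "pose" (4x4, takes a point from camera to world coordinates); the wrist camera has in their place "tool_from_camera" (4x4, takes a point from camera to tool coordinates, whose origin is the TCP and whose axes are the tool frame's). Camera axes: x right, y down, z forward; pixel columns grow to the right and rows downward; lengths in m; the calibration is good to about 2 mm. A picture is of the moment at which its call begins: read the wrist's pose just before it. camera_info takes no time and is no camera call.
- manip.hand_in(): hands the job in, once; it reports no verdict.
The state is a dict: "clock": time; "joint_pos": joint angles; "joint_velocities": joint speeds; "tau": joint torques, N m; "position": TCP position; "ee_rot": TCP orientation; "ft_force": force on the tool from outside, world axes, zero at the start; "torque": the same for the moment, N m; "grip_width": opening from 0.0 (shut) to 1.0 (fully open).
Only numpy, scipy, OpenCV 4.12 (cv2) and the standard library are available. Lean on these libraries where they do the work, as an engineer would, in place of code of your own. Each camera call takes 0.05 s, during which the arm holds its last target.

## Task

Get the clock movements on the bench into the carrier: slide its keeper fully open, set every movement that is there flat, brass plate down, in a nest of its own (any nest will do), then slide the keeper across the other way until it stops, so that its tabs cover the plates' edges. Lock it by pushing a retaining pin fully home, from the robot's side, through the clevis at each end, and leave the other things on the bench where they are.

Things in the scene. Friction and masses are not known exactly. Their poses are not given: they have to be found in the camera images.
- carrier: fixed movement carrier on the mat: aluminium base 128 x 370 x 12 mm (carrier x -50 to 78 mm); origin on its underside midway along its length, under the line of nests; z up, y along its length, x across it, away from the robot. Four nests in a grey plate (top 18 mm up); behind them the keeper and a fixed rail 32 mm high (x 68 to 76 mm), a clevis at each end (52 mm high)
- nest0 (a point): centre of the floor of nest 0 (12 mm above the bench), a round recess 6 mm deep and 60 mm wide with a 2 mm chamfer; the nests are 66 mm apart along carrier y, nest0 at the -y end. One movement each
- nest1 (a point): centre of the floor of nest 1 (12 mm above the bench), a round recess 6 mm deep and 60 mm wide with a 2 mm chamfer; the nests are 66 mm apart along carrier y, nest0 at the -y end. One movement each
- nest2 (a point): centre of the floor of nest 2 (12 mm above the bench), a round recess 6 mm deep and 60 mm wide with a 2 mm chamfer; the nests are 66 mm apart along carrier y, nest0 at the -y end. One movement each
- nest3 (a point): centre of the floor of nest 3 (12 mm above the bench), a round recess 6 mm deep and 60 mm wide with a 2 mm chamfer; the nests are 66 mm apart along carrier y, nest0 at the -y end. One movement each
- keeper (a joint): slide of the keeper, a dark steel bar behind the nests (carrier x 46 to 58 mm, 31 mm high) with a tab per nest. 0 = fully open, tabs between nests; grows towards carrier +y; 0.030 m = fully across, at its stop: each tab, 4 mm above a seated plate, covers 6 mm of its edge, and the pin holes line up. Not fully open, tabs bar loading. Stays where left; slides at 2 to 3 N
- keeper_grip (a point): centre of the top of the keeper's upright black grip, 20 mm along carrier x, 14 mm along carrier y, standing from 30 to 64 mm above the bench; moves with the keeper
- clevis_left (a point): mouth of the pin hole of the clevis at the carrier's +y end: on the axis, in the near face (to the robot) of the nearer of two fixed steel lugs, 36 mm above the bench. The hole runs level along carrier x through near lug (8 mm thick, 26 wide), keeper's lug and far lug, 28 mm in all; 9.8 mm wide, mouths chamfered 2 mm. Pin goes in towards +x
- clevis_right (a point): mouth of the pin hole of the clevis at the carrier's -y end: on the axis, in the near face (to the robot) of the nearer of two fixed steel lugs, 36 mm above the bench. The hole runs level along carrier x through near lug (8 mm thick, 26 wide), keeper's lug and far lug, 28 mm in all; 9.8 mm wide, mouths chamfered 2 mm. Pin goes in towards +x
- movement0: clock movement, loose, plate down: brass disc 56 mm wide, 8 mm thick, and on it a steel body 34 mm wide, 16 mm tall (24 mm in all; a few mm of thin wheels on top are seen only); 0.15 kg. Origin at the centre of its underside, z up. Some starts have only three of the four (the absent one is None)
- movement1: clock movement, loose, plate down: brass disc 56 mm wide, 8 mm thick, and on it a steel body 34 mm wide, 16 mm tall (24 mm in all; a few mm of thin wheels on top are seen only); 0.15 kg. Origin at the centre of its underside, z up. Some starts have only three of the four (the absent one is None)
- movement2: clock movement, loose, plate down: brass disc 56 mm wide, 8 mm thick, and on it a steel body 34 mm wide, 16 mm tall (24 mm in all; a few mm of thin wheels on top are seen only); 0.15 kg. Origin at the centre of its underside, z up. Some starts have only three of the four (the absent one is None)
- movement3: clock movement, loose, plate down: brass disc 56 mm wide, 8 mm thick, and on it a steel body 34 mm wide, 16 mm tall (24 mm in all; a few mm of thin wheels on top are seen only); 0.15 kg. Origin at the centre of its underside, z up. Some starts have only three of the four (the absent one is None)
- pin0: loose retaining pin: aluminium handle 16 x 16 mm square, 32 mm long; round steel shank 8 mm wide, 38 mm long, last 6 mm tapered; 0.05 kg. Origin on the axis at the shoulder between them, x towards the tip (handle x -32 to 0, shank 0 to 38 mm). Lies on a flat of the handle, axis 8 mm above the bench. Either pin fits either clevis; home when the shoulder meets the near lug
- pin1: loose retaining pin: aluminium handle 16 x 16 mm square, 32 mm long; round steel shank 8 mm wide, 38 mm long, last 6 mm tapered; 0.05 kg. Origin on the axis at the shoulder between them, x towards the tip (handle x -32 to 0, shank 0 to 38 mm). Lies on a flat of the handle, axis 8 mm above the bench. Either pin fits either clevis; home when the shoulder meets the near lug
- loupe: black eyeglass loupe 34 mm wide, 34 mm tall, bystander; origin under its centre
- oil_cup: small glass oil cup 28 mm wide, 16 mm tall, among the movements and pins, bystander; origin under its centre
- driver: screwdriver 130 mm long lying beyond the pins, bystander
- glass_jar: glass jar with a white cap, 52 mm wide and 60 mm tall, beyond the carrier, bystander; origin under its centre
- case_ring: steel case ring 42 mm wide, 8 mm tall, among the movements and pins, bystander; origin under its centre
- tweezers: steel tweezers 100 mm long lying beyond the pins, bystander; origin under the middle
Not all that is in view belongs to the job. What is shaped like the movement3 but blue or purple is not meant. What is shaped like the movement0 but green is not meant.

How it is judged:
On the way, in this order (a step that is already met when the one before it is completed fails the run):
1. the keeper is slid fully open (within 3 mm) (value of joint keeper below 0.003 m), for 0.1 s.
2. every movement present is seated in a nest while the keeper is open ((horizontal distance between movement0 and nest0 below 0.004 m or horizontal distance between movement0 and nest1 below 0.004 m or horizontal distance between movement0 and nest2 below 0.004 m or horizontal distance between movement0 and nest3 below 0.004 m) and height (world z) of movement0 between 0.009 and 0.015 m and angle between each of movement0, movement1, movement2, movement3's own z axis and vertical below 0.1 rad and (horizontal distance between movement1 and nest0 below 0.004 m or horizontal distance between movement1 and nest1 below 0.004 m or horizontal distance between movement1 and nest2 below 0.004 m or horizontal distance between movement1 and nest3 below 0.004 m) and height (world z) of movement1 between 0.009 and 0.015 m and (horizontal distance between movement2 and nest0 below 0.004 m or horizontal distance between movement2 and nest1 below 0.004 m or horizontal distance between movement2 and nest2 below 0.004 m or horizontal distance between movement2 and nest3 below 0.004 m) and height (world z) of movement2 between 0.009 and 0.015 m and (horizontal distance between movement3 and nest0 below 0.004 m or horizontal distance between movement3 and nest1 below 0.004 m or horizontal distance between movement3 and nest2 below 0.004 m or horizontal distance between movement3 and nest3 below 0.004 m) and height (world z) of movement3 between 0.009 and 0.015 m and value of joint keeper below 0.008 m), for 0.2 s.
3. the keeper is slid across to its stop (within 1.5 mm) over the seated movements ((horizontal distance between movement0 and nest0 below 0.004 m or horizontal distance between movement0 and nest1 below 0.004 m or horizontal distance between movement0 and nest2 below 0.004 m or horizontal distance between movement0 and nest3 below 0.004 m) and height (world z) of movement0 between 0.009 and 0.015 m and angle between each of movement0, movement1, movement2, movement3's own z axis and vertical below 0.1 rad and (horizontal distance between movement1 and nest0 below 0.004 m or horizontal distance between movement1 and nest1 below 0.004 m or horizontal distance between movement1 and nest2 below 0.004 m or horizontal distance between movement1 and nest3 below 0.004 m) and height (world z) of movement1 between 0.009 and 0.015 m and (horizontal distance between movement2 and nest0 below 0.004 m or horizontal distance between movement2 and nest1 below 0.004 m or horizontal distance between movement2 and nest2 below 0.004 m or horizontal distance between movement2 and nest3 below 0.004 m) and height (world z) of movement2 between 0.009 and 0.015 m and (horizontal distance between movement3 and nest0 below 0.004 m or horizontal distance between movement3 and nest1 below 0.004 m or horizontal distance between movement3 and nest2 below 0.004 m or horizontal distance between movement3 and nest3 below 0.004 m) and height (world z) of movement3 between 0.009 and 0.015 m and value of joint keeper above 0.0285 m), for 0.2 s.
At the end, for the whole second after the job is handed in: every movement present lies flat in a nest (centre within 4 mm of the nest's, resting on its floor within 3 mm), the keeper is within 1.5 mm of its stop, and a pin is home in each clevis (shoulder within 5 mm of the near lug, axis within 4 mm and 0.13 rad of the hole's); all is at rest and released (all of step 3 and (((x of pin0 in the frame of clevis_left between -0.005 and 0.004 m and y of pin0 in the frame of clevis_left between -0.004 and 0.004 m and z of pin0 in the frame of clevis_left between -0.004 and 0.004 m and angle between the x axis of pin0 and the x axis of carrier, either way round below 0.13 rad) and (x of pin1 in the frame of clevis_right between -0.005 and 0.004 m and y of pin1 in the frame of clevis_right between -0.004 and 0.004 m and z of pin1 in the frame of clevis_right between -0.004 and 0.004 m and angle between the x axis of pin1 and the x axis of carrier, either way round below 0.13 rad)) or ((x of pin0 in the frame of clevis_right between -0.005 and 0.004 m and y of pin0 in the frame of clevis_right between -0.004 and 0.004 m and z of pin0 in the frame of clevis_right between -0.004 and 0.004 m and angle between the x axis of pin0 and the x axis of carrier, either way round below 0.13 rad) and (x of pin1 in the frame of clevis_left between -0.005 and 0.004 m and y of pin1 in the frame of clevis_left between -0.004 and 0.004 m and z of pin1 in the frame of clevis_left between -0.004 and 0.004 m and angle between the x axis of pin1 and the x axis of carrier, either way round below 0.13 rad))) and linear speed of each of movement0, movement1, movement2, movement3, pin0, pin1 below 0.02 m/s); the robot touches nothing.
It fails at once if a bystander (loupe, oil cup, screwdriver, jar, case ring, tweezers) is shifted by more than 40 mm (distance of any of loupe, oil_cup, driver, glass_jar, case_ring, tweezers from where it was at the start of the episode above 0.04 m).
Of movement0, movement1, movement2, movement3 only 3 to 4 are there at a start; the rules pass over those that are not, and their reading is None.
At some moment in a run one of movement0, movement1, movement2, movement3, pin0, pin1 may be knocked a few centimetres aside while the robot is not near it.
Once in a run the grip may slacken for a moment while it holds something.
It also fails if it takes over 208 s, if anything falls off the work surface, if the arm or the gripper's body presses on something with over 40 N, if the wrist force passes 120 N, or if a joint passes its speed limit or range.

## Working session

There is one attempt and no reset: what is moved stays moved. The work goes in short steps, Python scripts to look and compute and a tool call to move; the robot and the scene stay as the last step left them, time stands still between calls to the robot, and variables do not carry over. Pictures are saved under pics/ and viewed, and the job is handed in when it is done.

Besides the shell and the picture viewer there is one more tool, called after ">>>" as name(argument=value, ...) on one line, values as JSON. move_arm: Moves the arm, as the interface text tells. Shift numbers are shares of 200 mm and turn numbers shares of 45 degrees, none past 1 either way. Its arguments: {"type":"object","properties":{"claw":{"type":"array","items":{"type":"number"}},"dp":{"type":"array","items":{"type":"array","items":{"type":"number"}}},"turn":{"type":"array","items":{"type":"array","items":{"type":"number"}}},"grip_force":{"type":"number"}},"required":["claw","dp","turn"]}

```bash
ls; mkdir -p pics
cat > h.py <<'E'
import numpy as np, cv2
from workcell import manip, cams
from scipy.spatial.transform import Rotation as R
def st():
    o=manip.get_obs(); return o
def grab(n,f):
    im=cams.camera(n); cv2.imwrite('pics/'+f,im[:,:,::-1]); return im
E
python3 - <<'E'
from h import *
for n in ['scene','top','wrist']:
    o=st(); grab(n,n+'0.png'); print(n,cams.camera_info(n))
print(st())
E
```

```text
pics
scene {'fx': 369.924015181944, 'fy': 369.924015181944, 'cx': 261.6856606424539, 'cy': 190.48297965523292, 'pose': array([[-0.31496028,  0.65964439, -0.68239967,  1.15499874],
       [ 0.94901033,  0.22902815, -0.21662295,  0.25927718],
       [ 0.01339462, -0.71583196, -0.69814411,  0.72489282],
       [ 0.        ,  0.        ,  0.        ,  1.        ]])}
top {'fx': 384.18908339273725, 'fy': 384.18908339273725, 'cx': 258.6347695375256, 'cy': 197.7875631908607, 'pose': array([[ 0.02583114, -0.99451145,  0.10138897,  0.40234592],
       [-0.99963286, -0.02652686, -0.00551942,  0.0646018 ],
       [ 0.00817865, -0.10120918, -0.99483155,  1.04771341],
       [ 0.        ,  0.        ,  0.        ,  1.        ]])}
wrist {'fx': 330.04992668937285, 'fy': 330.04992668937285, 'cx': 261.6942593199995, 'cy': 191.20885004967602, 'tool_from_camera': array([[ 9.99999968e-01,  2.50938856e-04,  2.13594638e-05,
         5.77816143e-04],
       [-2.44214722e-04,  9.45483667e-01,  3.25669428e-01,
        -8.39789500e-02],
       [ 6.15280898e-05, -3.25669423e-01,  9.45483698e-01,
        -1.42587553e-01],
       [ 0.00000000e+00,  0.00000000e+00,  0.00000000e+00,
         1.00000000e+00]])}
{'clock': 0.15, 'joint_pos': array([ 1.07939362,  0.33269858, -0.06465168,  1.46076332,  0.02159148,
        1.34990569, -0.0885315 ]), 'joint_velocities': array([-0.00010327, -0.00172453,  0.00070611, -0.00457073, -0.00131624,
       -0.00142219,  0.00046803]), 'tau': array([ 1.05886444e-03, -6.25827742e+01,  4.92451619e-02, -3.91846204e+01,
        1.63249561e-02,  7.45987199e-03,  5.78911340e-05]), 'position': array([ 0.28223066, -0.55732003,  0.23070902]), 'ee_rot': array([ 8.51986773e-01, -5.23563031e-01, -4.74159418e-04, -2.58798955e-04]), 'ft_force': array([-0.63113308, -0.67664504, -0.78170589]), 'torque': array([-0.01118077, -0.00049999, -0.00578355]), 'grip_width': 0.9984575355560074}
```

View pics/top0.png

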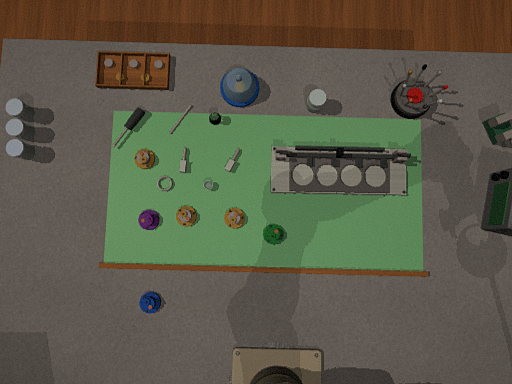

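View pics/scene0.png

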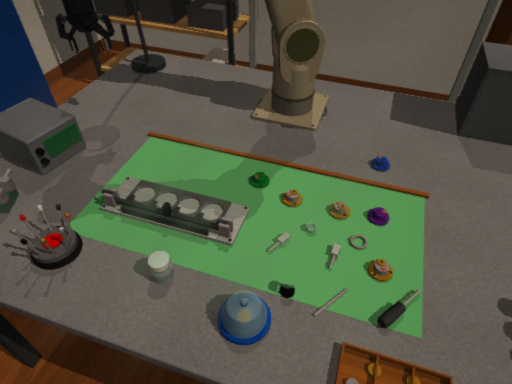

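View pics/wrist0.png

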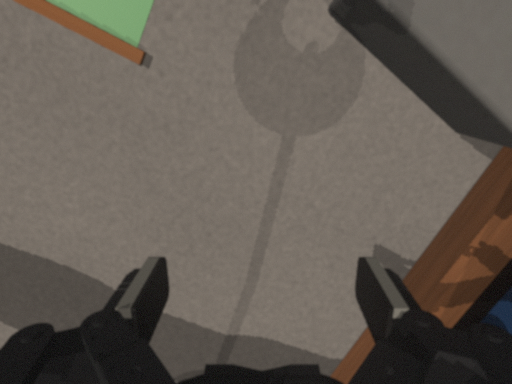

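```bash
cat >> h.py <<'E'
def ray(n,uv,pose=None):
    i=cams.camera_info(n)
    d=np.array([(uv[0]-i['cx'])/i['fx'],(uv[1]-i['cy'])/i['fy'],1.])
    P=i['pose'] if pose is None else pose@i['tool_from_camera']
    return P[:3,3],P[:3,:3]@d
def onz(n,uv,z,pose=None):
    o,d=ray(n,uv,pose); return o+d*(z-o[2])/d[2]
def proj(n,X,pose=None):
    i=cams.camera_info(n); P=i['pose'] if pose is None else pose@i['tool_from_camera']
    c=P[:3,:3].T@(np.array(X)-P[:3,3]); return np.array([i['fx']*c[0]/c[2]+i['cx'],i['fy']*c[1]/c[2]+i['cy']])
def tri(rays):
    A=np.zeros((3,3));b=np.zeros(3)
    for o,d in rays:
        d=d/np.linalg.norm(d);M=np.eye(3)-np.outer(d,d);A+=M;b+=M@o
    X=np.linalg.solve(A,b)
    return X,[np.linalg.norm(np.cross(X-o,d/np.linalg.norm(d))) for o,d in rays]
def tpose(o=None):
    o=o or st();T=np.eye(4);T[:3,:3]=R.from_quat(o['ee_rot']).as_matrix();T[:3,3]=o['position'];return T
def crop(im,x0,y0,x1,y1,s,f):
    cv2.imwrite('pics/'+f,cv2.resize(im[y0:y1,x0:x1,::-1],None,fx=s,fy=s,interpolation=cv2.INTER_CUBIC))
E
python3 - <<'E'
import cv2
from h import *
t=cv2.imread('pics/top0.png')[:,:,::-1]; s=cv2.imread('pics/scene0.png')[:,:,::-1]
crop(t,260,85,420,205,5,'t_car.png'); crop(t,110,95,290,245,4,'t_obj.png'); crop(s,85,165,255,285,4,'s_car.png'); crop(s,240,165,430,305,4,'s_obj.png')
E
```

```text
(no output)
```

View pics/t_car.png

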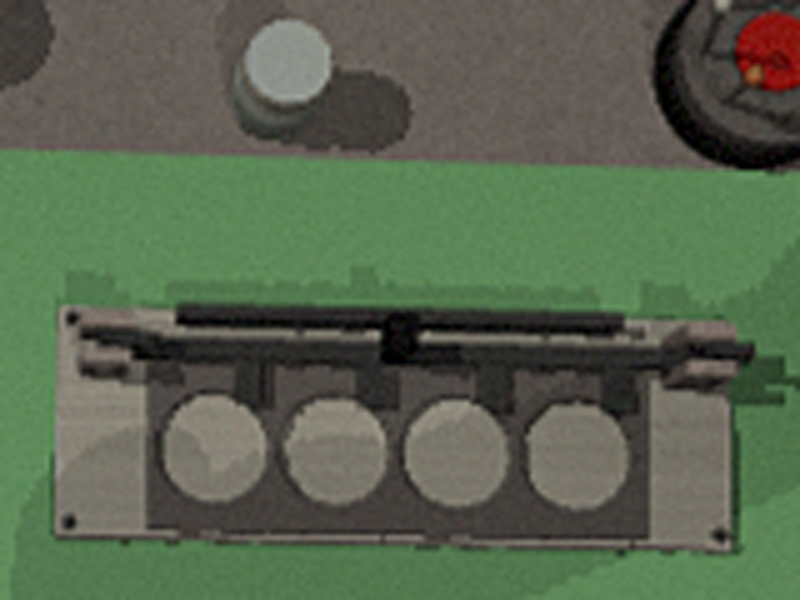

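View pics/t_obj.png

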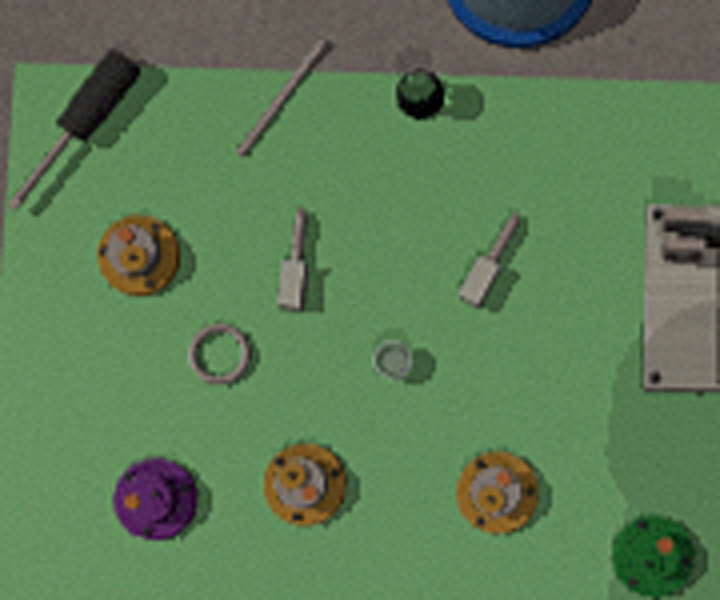

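View pics/s_car.png

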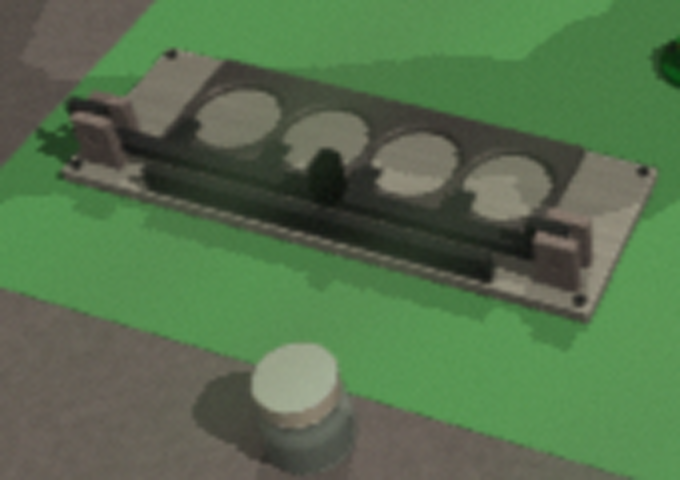

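View pics/s_obj.png

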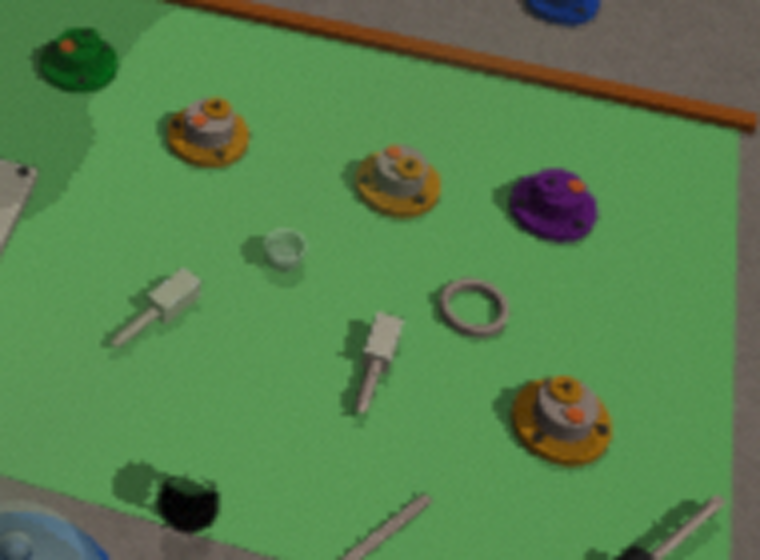

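Run:
```python
from h import *
T=lambda u,v,a=(260,85,5):(a[0]+u/a[2],a[1]+v/a[2])
np.set_printoptions(precision=4,suppress=True)
for n,uv in dict(tl=(58,307),tr=(737,318),bl=(55,535),br=(735,548)).items(): print(n,onz('top',T(*uv),.012))
for n,uv in dict(n3=(215,448),n2=(335,448),n1=(456,453),n0=(577,455)).items(): print(n,onz('top',T(*uv),.015))
S=lambda u,v:(85+u/4,165+v/4)
for n,uv in dict(n0=(237,119),n1=(325,140),n2=(415,163),n3=(507,187)).items(): print('s',n,onz('scene',S(*uv),.015))
print('grip top',onz('top',T(403,325),.064), onz('scene',S(328,155),.064))
O=lambda u,v:(110+u/4,95+v/4); Q=lambda u,v:(240+u/4,165+v/4)
for n,a,b in [('A',(140,254),(562,423)),('B',(306,484),(398,182)),('C',(498,492),(207,135))]:
    print(n,onz('top',O(*a),.008),onz('scene',Q(*b),.006))
for n,a,b in [('pinL handle',(291,283),(382,337)),('pinL tip',(301,213),(361,410)),('pinR h',(480,281),(175,292)),('pinR tip',(515,218),(112,342))]:
    print(n,onz('top',O(*a),.010),onz('scene',Q(*b),.010))
```

```text
tl [0.6507 0.0269 0.012 ]
tr [ 0.655  -0.3473  0.012 ]
bl [0.5246 0.0257 0.012 ]
br [ 0.5274 -0.3445  0.012 ]
n3 [ 0.5742 -0.0602  0.015 ]
n2 [ 0.576  -0.1256  0.015 ]
n1 [ 0.575  -0.1916  0.015 ]
n0 [ 0.5757 -0.2576  0.015 ]
s n0 [ 0.5808 -0.2554  0.015 ]
s n1 [ 0.579  -0.1899  0.015 ]
s n2 [ 0.5785 -0.124   0.015 ]
s n3 [ 0.5784 -0.0583  0.015 ]
grip top [ 0.6337 -0.1516  0.064 ] [ 0.6296 -0.1509  0.064 ]
A [0.6083 0.3731 0.008 ] [0.6128 0.376  0.006 ]
B [0.4536 0.2525 0.008 ] [0.4568 0.2548 0.006 ]
C [0.4516 0.1227 0.008 ] [0.4561 0.1238 0.006 ]
pinL handle [0.5906 0.2685 0.01  ] [0.5892 0.2673 0.01  ]
pinL tip [0.6395 0.2639 0.01  ] [0.6443 0.2652 0.01  ]
pinR h [0.5955 0.1395 0.01  ] [0.5967 0.141  0.01  ]
pinR tip [0.64   0.1169 0.01  ] [0.645  0.1159 0.01  ]
```

>>> move_arm(claw=[1,1,1,1,1,1,1,1], dp=[[0,0,0],[0,0,0],[0,0,0],[0,0,0],[-0.15,-0.13,0.01],[-0.15,-0.13,0.01],[-0.15,-0.13,0.01],[-0.15,-0.13,0.01]], turn=[[0,0,0.146],[0,0,0.146],[0,0,0.146],[0,0,0.146],[0,0,0],[0,0,0],[0,0,0],[0,0,0]])

```text
clock: 0.82
position: [0.3859, -0.435, 0.223]
ee_rot: [0.711, -0.704, -0.0, 0.0]
ft_force: [1.0, -0.0, -0.6]
grip_width: 1.002
```

>>> move_arm(claw=[1,1,1,1,1,1,1,1], dp=[[-0.15,-0.13,0.01],[-0.15,-0.13,0.01],[-0.15,-0.13,0.01],[-0.15,-0.13,0.01],[-0.15,-0.13,0.01],[-0.15,-0.13,0.01],[-0.15,-0.13,0.01],[-0.15,-0.13,0.01]], turn=[[0,0,0],[0,0,0],[0,0,0],[0,0,0],[0,0,0],[0,0,0],[0,0,0],[0,0,0]])

```text
clock: 1.48
position: [0.5916, -0.1928, 0.2071]
ee_rot: [0.711, -0.704, -0.0, 0.0]
ft_force: [0.9, -0.0, 0.5]
grip_width: 0.997
```

```bash
cat >> h.py <<'E'
def snap(f):
    import json
    o=st(); T=tpose(o); im=grab('wrist',f+'.png'); np.save('pics/'+f+'.npy',T); print('clk',round(o['clock'],2),'pos',o['position'].round(4),'psi',np.degrees(np.arctan2(T[1,0],T[0,0])).round(2),'z',T[:3,2].round(4),'grip',round(o['grip_width'],3),'F',o['ft_force'].round(1),'q7',o['joint_pos'].round(2)); return im,T
E
python3 - <<'E'
from h import *
snap('w1')
E
```

```text
clk 1.48 pos [ 0.5916 -0.1928  0.2071] psi -89.43 z [-2.e-04 -1.e-04 -1.e+00] grip 0.997 F [ 0.9 -0.   0.5] q7 [ 0.45  0.35 -0.27  1.49  0.1   1.31 -1.39]
```

View pics/w1.png

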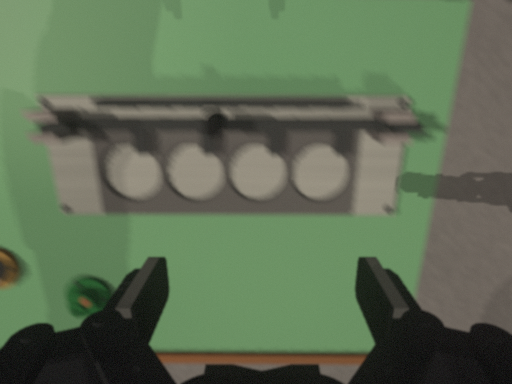

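>>> move_arm(claw=[1,1,1,1,1], dp=[[-0.09,-0.1,0],[-0.09,-0.1,0],[0,0,0],[0,0,0],[0,0,0]], turn=[[0,0,0],[0,0,0],[0,0,0],[0,0,0],[0,0,0]])

```text
clock: 1.95
position: [0.63, -0.1585, 0.2069]
ee_rot: [0.711, -0.704, -0.0, 0.0]
ft_force: [1.6, -1.4, 0.1]
grip_width: 1.0
```

Run:
```python
from h import *
im,T=snap('w2')
crop(im,20,80,440,280,1.9,'w2c.png')
```

```text
clk 1.95 pos [ 0.63   -0.1585  0.2069] psi -89.43 z [-9.e-04 -3.e-04 -1.e+00] grip 1.0 F [ 1.6 -1.4  0.1] q7 [ 0.39  0.42 -0.28  1.41  0.12  1.33 -1.46]
```

View pics/w2c.png

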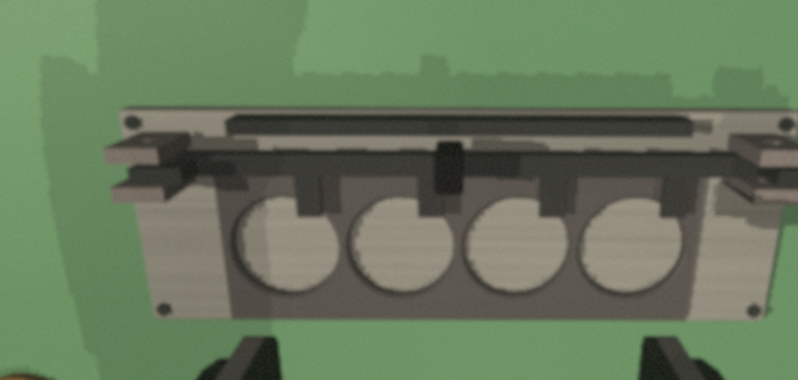

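```bash
cat >> h.py <<'E'
def car(c,p):
    x0,y0,a=c; p=np.atleast_2d(p); return np.c_[x0+p[:,0]*np.cos(a)-p[:,1]*np.sin(a), y0+p[:,0]*np.sin(a)+p[:,1]*np.cos(a), p[:,2]]
def overlay(im,n,pose,pls,x0,y0,x1,y1,s,f):
    v=cv2.resize(im[y0:y1,x0:x1,::-1],None,fx=s,fy=s,interpolation=cv2.INTER_CUBIC).copy()
    for pl,col in pls:
        q=np.array([proj(n,X,pose) for X in pl]); q=(q+.5-[x0,y0])*s
        cv2.polylines(v,[np.round(q*8).astype(np.int32)],False,col,1,cv2.LINE_AA,3)
    cv2.imwrite('pics/'+f,v)
def carmodel(c,k):
    th=np.linspace(0,2*np.pi,60);P=[]
    for i in range(4):
        yc=(i-1.5)*.066
        P.append((car(c,np.c_[.03*np.cos(th),yc+.03*np.sin(th),0*th+.012]),(0,0,255)))
    P.append((car(c,[[-.05,-.185,.012],[-.05,.185,.012],[.078,.185,.012],[.078,-.185,.012],[-.05,-.185,.012]]),(255,0,0)))
    gy=k
    P.append((car(c,[[.042,gy-.007,.064],[.042,gy+.007,.064],[.062,gy+.007,.064],[.062,gy-.007,.064],[.042,gy-.007,.064]]),(0,255,255)))
    return P
E
python3 - <<'E'
from h import *
im=cv2.imread('pics/w2.png')[:,:,::-1];T=np.load('pics/w2.npy')
c=(.577,-.158,.01)
overlay(im,'wrist',T,carmodel(c,0.007),20,120-40,440,280,1.9,'w2o.png')
t=cv2.imread('pics/top0.png')[:,:,::-1]
overlay(t,'top',None,carmodel(c,0.007),260,130,420,205,5,'t0o.png')
E
```

```text
(no output)
```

View pics/w2o.png

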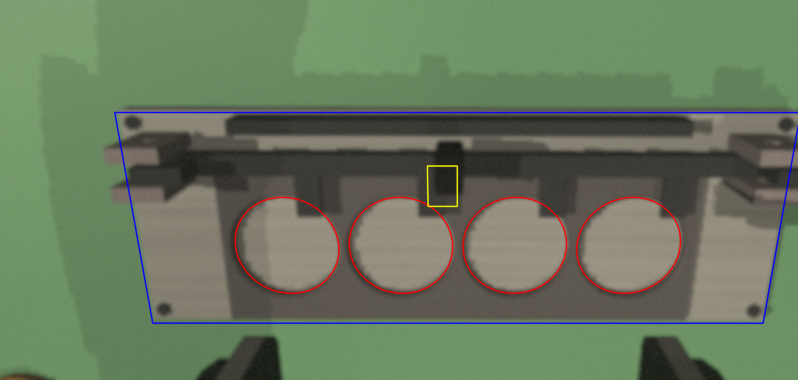

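View pics/t0o.png

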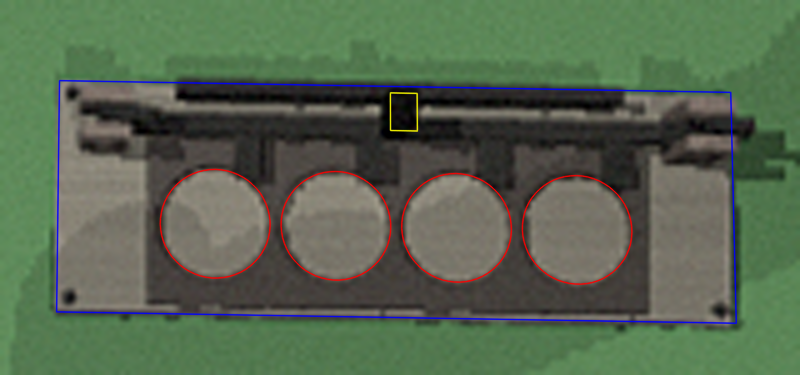

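Run:
```python
from h import *
im=cv2.imread('pics/w2.png')[:,:,::-1];T=np.load('pics/w2.npy')
c=(.577,-.158,.01)
th=np.linspace(0,2*np.pi,60);M=[]
for i in range(4):
    yc=(i-1.5)*.066
    M.append((car(c,np.c_[.032*np.cos(th),yc+.032*np.sin(th),0*th+.018]),(0,255,0)))
M+=carmodel(c,0.004)
overlay(im,'wrist',T,M,130,140,290,260,5,'w2p.png')
```

```text
(no output)
```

View pics/w2p.png

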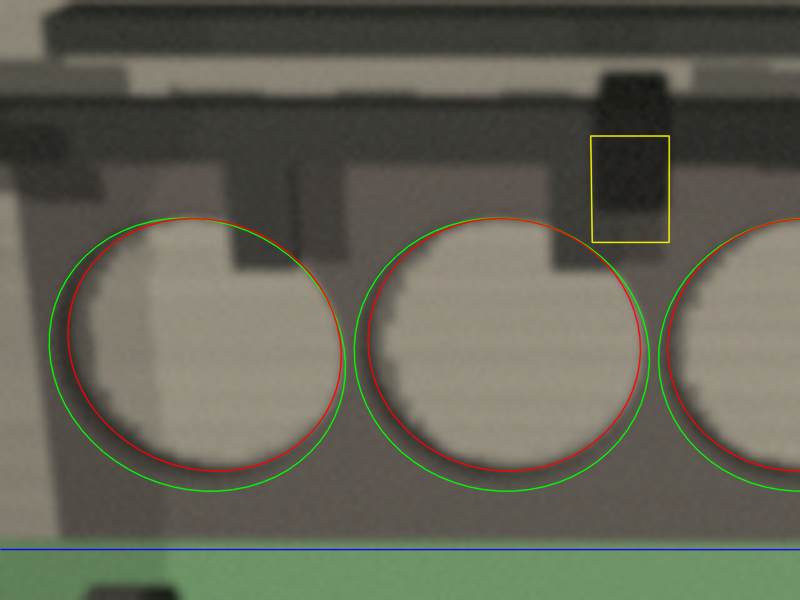

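>>> move_arm(claw=[1,1,1,1,1,0,0,0], dp=[[-0.02,-0.02,0.165],[0,0,0.165],[0,0,0.165],[0,0,0.165],[0,0,0.165],[0,0,0],[0,0,0],[0,0,0]], turn=[[0,0,0],[0,0,0],[0,0,0],[0,0,0],[0,0,0],[0,0,0],[0,0,0],[0,0,0]], grip_force=40)

```text
clock: 2.67
position: [0.6353, -0.1549, 0.0446]
ee_rot: [0.71, -0.704, 0.001, -0.001]
ft_force: [1.2, -0.2, 0.8]
grip_width: 0.608
```

>>> move_arm(claw=[0,0,0,0], dp=[[0,0,0],[0,0,0],[0,0,0],[0,0,0]], turn=[[0,0,0],[0,0,0],[0,0,0],[0,0,0]])

```text
clock: 3.0
position: [0.6354, -0.1542, 0.0444]
ee_rot: [0.711, -0.704, 0.001, -0.001]
ft_force: [-1.3, -0.6, 8.5]
grip_width: 0.155
```

Run:
```python
from h import *
im,T=snap('w3')
im=grab('top','t3.png'); crop(im,260,85,420,205,5,'t3c.png')
```

```text
clk 3.0 pos [ 0.6354 -0.1542  0.0444] psi -89.43 z [ 2.7e-03 -7.0e-04 -1.0e+00] grip 0.155 F [-1.3 -0.6  8.5] q7 [ 0.37  0.56 -0.27  1.56  0.17  1.04 -1.5 ]
```

View pics/w3.png

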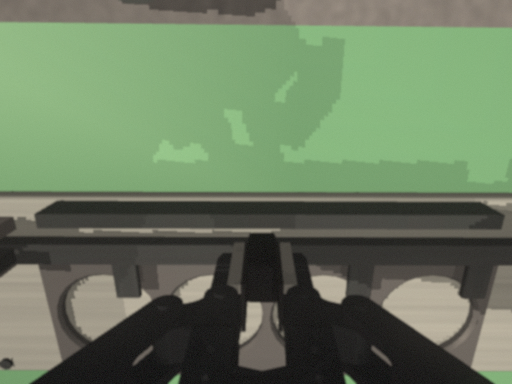

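View pics/t3c.png

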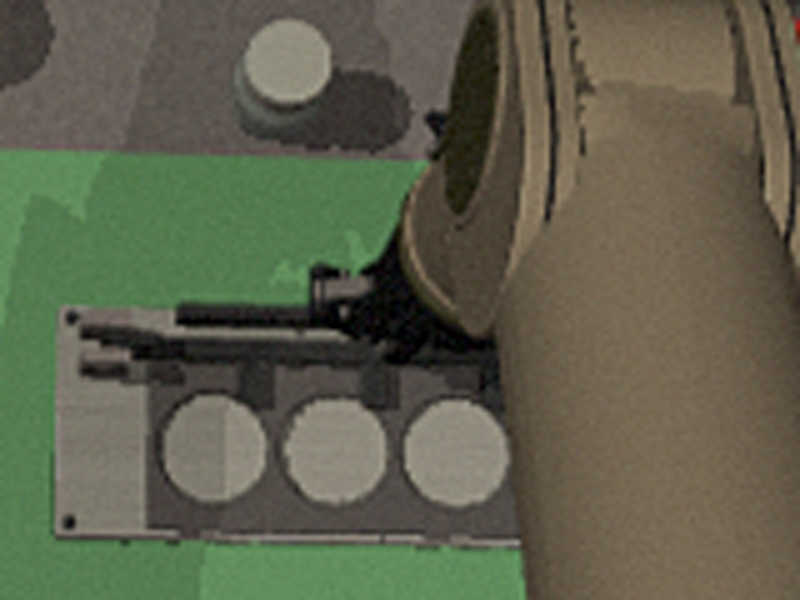

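>>> move_arm(claw=[0,0,0,0,0,0], dp=[[0.02,0,0],[0.02,0,0],[0.01,0,0],[0,0,0],[0,0,0],[0,0,0]], turn=[[0,0,0],[0,0,0],[0,0,0],[0,0,0],[0,0,0],[0,0,0]])

```text
clock: 3.6
position: [0.6354, -0.1645, 0.0444]
ee_rot: [0.711, -0.704, 0.001, -0.001]
ft_force: [-1.1, -0.1, 7.0]
grip_width: 0.153
```

>>> move_arm(claw=[0,0,0,0,0,0], dp=[[0.01,0,0],[0,0,0],[0.005,0,0],[0,0,0],[0,0,0],[0,0,0]], turn=[[0,0,0],[0,0,0],[0,0,0],[0,0,0],[0,0,0],[0,0,0]])

```text
clock: 4.1
position: [0.6355, -0.1669, 0.0444]
ee_rot: [0.711, -0.704, 0.001, -0.001]
ft_force: [-1.3, 1.0, 7.1]
grip_width: 0.151
```

>>> move_arm(claw=[0,0,0,0,0,0], dp=[[0.01,0,0],[0,0,0],[0,0,0],[0.005,0,0],[0,0,0],[0,0,0]], turn=[[0,0,0],[0,0,0],[0,0,0],[0,0,0],[0,0,0],[0,0,0]])

```text
clock: 4.6
position: [0.6355, -0.1698, 0.0444]
ee_rot: [0.711, -0.703, 0.001, -0.001]
ft_force: [-2.2, 0.9, 8.1]
grip_width: 0.155
```

Run:
```python
from h import *
snap('w4')
```

```text
clk 4.6 pos [ 0.6355 -0.1698  0.0444] psi -89.42 z [ 2.4e-03 -3.0e-04 -1.0e+00] grip 0.155 F [-2.2  0.9  8.1] q7 [ 0.39  0.57 -0.26  1.55  0.16  1.04 -1.48]
```

View pics/w4.png

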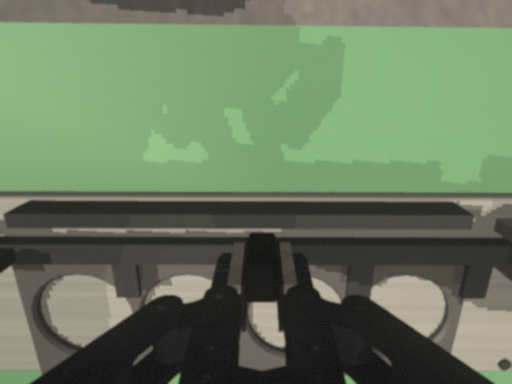

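>>> move_arm(claw=[0,0,0,0,0,0], dp=[[0.01,0,0],[0,0,0],[0,0,0],[0.005,0,0],[0,0,0],[0,0,0]], turn=[[0,0,0],[0,0,0],[0,0,0],[0,0,0],[0,0,0],[0,0,0]])

```text
clock: 5.15
position: [0.6355, -0.1728, 0.0444]
ee_rot: [0.711, -0.703, 0.001, -0.001]
ft_force: [-2.5, 1.4, 8.1]
grip_width: 0.156
```

>>> move_arm(claw=[0,0,0,0,0,0], dp=[[0.01,0,0],[0,0,0],[0,0,0],[0.005,0,0],[0,0,0],[0,0,0]], turn=[[0,0,0],[0,0,0],[0,0,0],[0,0,0],[0,0,0],[0,0,0]])

```text
clock: 5.65
position: [0.6355, -0.1731, 0.0443]
ee_rot: [0.711, -0.703, -0.0, -0.001]
ft_force: [-4.9, 9.1, 10.2]
grip_width: 0.148
```

Run:
```python
from h import *
snap('w5')
```

```text
clk 5.65 pos [ 0.6355 -0.1731  0.0443] psi -89.31 z [ 0.0016  0.0025 -1.    ] grip 0.148 F [-4.9  9.1 10.2] q7 [ 0.39  0.57 -0.27  1.54  0.16  1.05 -1.47]
```

View pics/w5.png

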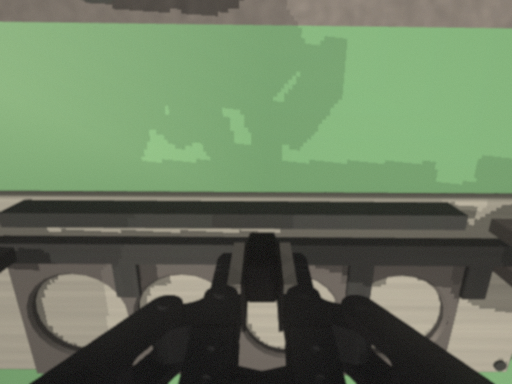

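>>> move_arm(claw=[0,0,0,0], dp=[[0.015,0,0],[0,0,0],[0,0,0],[0,0,0]], turn=[[0,0,0],[0,0,0],[0,0,0],[0,0,0]])

```text
clock: 6.03
position: [0.6355, -0.1731, 0.0443]
ee_rot: [0.712, -0.702, -0.002, -0.002]
ft_force: [-6.1, 15.1, 12.8]
grip_width: 0.152
```

>>> move_arm(claw=[0,0.6,0.6,0.6,0.6,0.6,0.6,0.6], dp=[[-0.028,0,0],[0,0,0],[0,0,0],[0,0,0],[0,0,-0.1],[0,0,-0.2],[0,0,-0.2],[-0.1,0.1,-0.05]], turn=[[0,0,0],[0,0,0],[0,0,0],[0,0,0],[0,0,0],[0,0,0],[0,0,0],[0,0,0]])

```text
clock: 6.7
position: [0.6184, -0.1583, 0.1589]
ee_rot: [0.709, -0.705, 0.005, -0.002]
ft_force: [1.0, -0.5, 0.8]
grip_width: 0.601
```

Run:
```python
from h import *
im,T=snap('w6')
im=grab('top','t6.png'); crop(im,260,85,420,205,5,'t6c.png')
```

```text
clk 6.7 pos [ 0.6184 -0.1583  0.1589] psi -89.71 z [ 0.0097 -0.0038 -0.9999] grip 0.601 F [ 1.  -0.5  0.8] q7 [ 0.4   0.42 -0.29  1.51  0.12  1.22 -1.47]
```

View pics/w6.png

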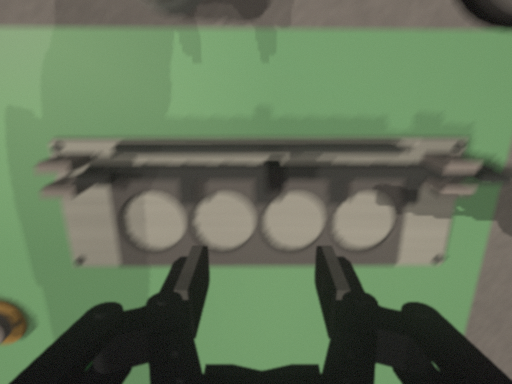

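>>> move_arm(claw=[0.7,0.7,0.7,0.7,0.7,0.7,0.7,0.7], dp=[[-0.175,0.095,0.01],[-0.175,0.095,0.01],[-0.175,0.095,0.01],[-0.175,0.095,0.01],[-0.175,0.095,0.01],[-0.175,0.095,0.01],[-0.175,0.095,0.01],[-0.175,0.095,0.01]], turn=[[0,0,0],[0,0,0],[0,0,0],[0,0,0],[0,0,0],[0,0,0],[0,0,0],[0,0,0]])

```text
clock: 7.47
position: [0.4585, 0.1256, 0.1359]
ee_rot: [0.71, -0.704, 0.0, 0.0]
ft_force: [0.9, 0.2, -0.5]
grip_width: 0.698
```

>>> move_arm(claw=[0.7,0.7,0.7], dp=[[0,0,0],[0,0,0],[0,0,0]], turn=[[0,0,0],[0,0,0],[0,0,0]])

```text
clock: 7.72
position: [0.4599, 0.1239, 0.1361]
ee_rot: [0.71, -0.704, 0.0, 0.0]
ft_force: [0.5, -0.1, -0.3]
grip_width: 0.697
```

Run:
```python
from h import *
im,T=snap('w7')
```

```text
clk 7.72 pos [0.4599 0.1239 0.1361] psi -89.45 z [ 0.e+00 -5.e-04 -1.e+00] grip 0.697 F [ 0.5 -0.1 -0.3] q7 [ 0.11  0.12 -0.5   1.94  0.06  1.1  -1.97]
```

View pics/w7.png

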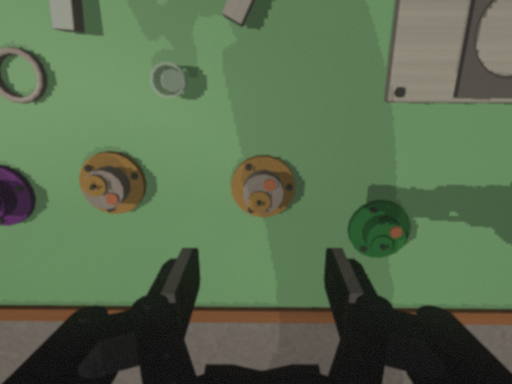

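```bash
cat >> h.py <<'E'
def brass(im,n,pose=None,z=.006,amin=60,show=True):
    hsv=cv2.cvtColor(im,cv2.COLOR_RGB2HSV)
    m=cv2.inRange(hsv,(9,110,50),(27,255,255)); m=cv2.morphologyEx(m,cv2.MORPH_CLOSE,np.ones((3,3)))
    k,l,s,c=cv2.connectedComponentsWithStats(m); out=[]
    for i in range(1,k):
        if s[i,4]<amin or s[i,2]>4*s[i,3]: continue
        pts=cv2.findNonZero((l==i).astype(np.uint8)); h=cv2.convexHull(pts)
        (cx,cy),(a,b),an=cv2.fitEllipse(h) if len(h)>=5 else ((0,0),(0,0),0)
        if show: print(n,'ell',round(cx,1),round(cy,1),round(a,1),round(b,1),'->',onz(n,(cx,cy),z,pose).round(4),s[i])
        out.append(onz(n,(cx,cy),z,pose))
    return out
E
python3 - <<'E'
from h import *
im=cv2.imread('pics/w7.png')[:,:,::-1];T=np.load('pics/w7.npy')
brass(im,'wrist',T,.006,400)
brass(cv2.imread('pics/top0.png')[:,:,::-1],'top')
brass(cv2.imread('pics/scene0.png')[:,:,::-1],'scene')
for uv in [(263,186),(113,183)]: print(onz('wrist',uv,.006,T))
E
```

```text
wrist ell 111.9 182.2 58.8 67.1 -> [0.4573 0.253  0.006 ] [  79  152   66   61 1762]
wrist ell 262.6 185.8 60.8 62.7 -> [0.4552 0.1225 0.006 ] [ 231  156   63   61 1832]
top ell 132.4 69.4 44.8 89.7 -> [0.862  0.4231 0.006 ] [  95   51   74   37 2369]
top ell 144.2 158.4 19.8 20.1 -> [0.6088 0.3758 0.006 ] [134 149  21  20 257]
top ell 185.7 215.6 19.9 20.4 -> [0.4547 0.2551 0.006 ] [176 206  20  20 266]
top ell 233.9 217.7 20.0 20.3 -> [0.4524 0.1245 0.006 ] [224 208  20  20 280]
scene ell 180.9 25.0 21.1 104.0 -> [-0.5609 -0.7344  0.006 ] [138  11  90  29 813]
scene ell 122.6 18.7 13.3 29.7 -> [-0.5321 -1.0587  0.006 ] [108  15  29  11 213]
scene ell 239.9 24.5 15.2 26.2 -> [-0.6712 -0.455   0.006 ] [233  14  17  23 225]
scene ell 119.3 53.4 45.5 48.5 -> [-0.1676 -0.8352  0.006 ] [ 98  38  45  34 694]
scene ell 66.8 80.9 37.4 67.6 -> [ 0.1175 -0.8842  0.006 ] [  44   59   54   48 1275]
scene ell 242.3 63.3 6.5 18.6 -> [-0.2625 -0.2888  0.006 ] [235  60  15   8  82]
scene ell 265.5 67.5 5.9 23.5 -> [-0.2594 -0.183   0.006 ] [257  64  16   8  89]
scene ell 291.6 198.0 16.6 19.6 -> [0.4534 0.1228 0.006 ] [282 190  20  17 188]
scene ell 339.1 210.3 16.3 20.2 -> [0.4564 0.2537 0.006 ] [329 201  21  18 183]
scene ell 380.1 269.9 20.8 25.0 -> [0.6108 0.3748 0.006 ] [368 259  25  22 298]
scene ell -226.0 298.8 97.7 714.9 -> [ 1.0974 -0.8289  0.006 ] [   0  307  104   77 3279]
scene ell 458.7 454.1 110.6 319.6 -> [0.9276 0.5298 0.006 ] [ 335  342  118   42 2751]
scene ell 129.3 368.5 16.2 34.9 -> [ 0.9819 -0.0468  0.006 ] [119 355  23  29 231]
[0.45504217 0.12216593 0.006     ]
[0.45650914 0.25215933 0.006     ]
```

>>> move_arm(claw=[0.7,0.7,0.7,0.7,0.7,0,0,0], dp=[[0.006,0.027,0.155],[0,0,0.155],[0,0,0.155],[0,0,0.16],[0,0,0],[0,0,0],[0,0,0],[0,0,0]], turn=[[0,0,0],[0,0,0],[0,0,0],[0,0,0],[0,0,0],[0,0,0],[0,0,0],[0,0,0]], grip_force=50)

```text
clock: 8.43
position: [0.4557, 0.1235, 0.0134]
ee_rot: [0.71, -0.704, 0.001, -0.001]
ft_force: [1.5, -0.2, -0.4]
grip_width: 0.367
```

>>> move_arm(claw=[0,0,0,0], dp=[[0,0,0],[0,0,0],[0,0,-0.1],[0,0,-0.2]], turn=[[0,0,0],[0,0,0],[0,0,0],[0,0,0]])

```text
clock: 8.77
position: [0.4517, 0.1228, 0.0696]
ee_rot: [0.711, -0.704, -0.002, 0.002]
ft_force: [0.4, -0.3, -1.1]
grip_width: 0.371
```

>>> move_arm(claw=[0,0,0,0,0,0,0,0], dp=[[0,0,-0.18],[0.17,-0.075,-0.05],[0.175,-0.075,0],[0.175,-0.075,0],[0.175,-0.075,0],[0.175,-0.075,0],[0.175,-0.075,0],[0.175,-0.075,0]], turn=[[0,0,0],[0,0,0],[0,0,0],[0,0,0],[0,0,0],[0,0,0],[0,0,0],[0,0,0]])

```text
clock: 9.43
position: [0.5623, -0.1214, 0.1186]
ee_rot: [0.711, -0.704, 0.001, -0.0]
ft_force: [1.0, 0.8, -1.4]
grip_width: 0.371
```

>>> move_arm(claw=[0,0,0,0,0,0], dp=[[0.175,-0.08,0],[0.175,-0.07,0],[0,0,0],[0,0,0],[0,0,0],[0,0,0]], turn=[[0,0,0],[0,0,0],[0,0,0],[0,0,0],[0,0,0],[0,0,0]])

```text
clock: 9.93
position: [0.5924, -0.1876, 0.1179]
ee_rot: [0.711, -0.703, 0.0, -0.0]
ft_force: [-0.2, -0.3, -0.6]
grip_width: 0.369
```

Run:
```python
from h import *
im,T=snap('w8')
im2=grab('top','t8.png'); brass(im2,'top')
c=(.5785,-.159,.01)
overlay(im,'wrist',T,carmodel(c,-.015),0,0,512,384,1.5,'w8o.png')
```

```text
clk 9.93 pos [ 0.5924 -0.1876  0.1179] psi -89.32 z [ 7.e-04  5.e-04 -1.e+00] grip 0.369 F [-0.2 -0.3 -0.6] q7 [ 0.44  0.42 -0.27  1.6   0.12  1.14 -1.41]
top ell 131.7 69.8 46.7 88.6 -> [0.8607 0.4251 0.006 ] [  95   51   74   37 2369]
top ell 144.2 158.3 19.9 20.0 -> [0.609 0.376 0.006] [134 149  21  20 260]
top ell 358.1 168.2 12.5 21.1 -> [ 0.5978 -0.2127  0.006 ] [348 164  22  12 159]
top ell 185.8 215.7 20.0 20.4 -> [0.4545 0.2548 0.006 ] [176 206  20  20 266]
```

View pics/w8o.png

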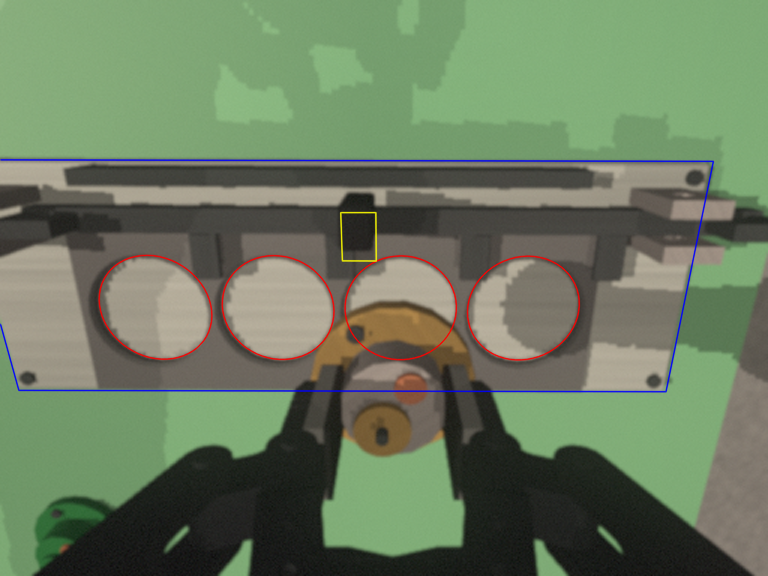

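```bash
cat >> h.py <<'E'
def held(im,T,dx,dy,dz,f,zs=(.0,),r=.028,box=(150,150,370,330),s=3.5):
    th=np.linspace(0,2*np.pi,80)
    C=lambda r,z,col:((T@np.c_[dx+r*np.cos(th),dy+r*np.sin(th),0*th+dz-z,0*th+1].T).T[:,:3],col)
    overlay(im,'wrist',T,[C(.028,.008,(0,0,255)),C(.028,0,(255,0,0)),C(.017,.024,(0,255,0))],*box,s,f)
E
python3 - <<'E'
from h import *
im=cv2.imread('pics/w8.png')[:,:,::-1];T=np.load('pics/w8.npy')
held(im,T,0,0,.0134,'w8h.png')
E
```

```text
(no output)
```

View pics/w8h.png

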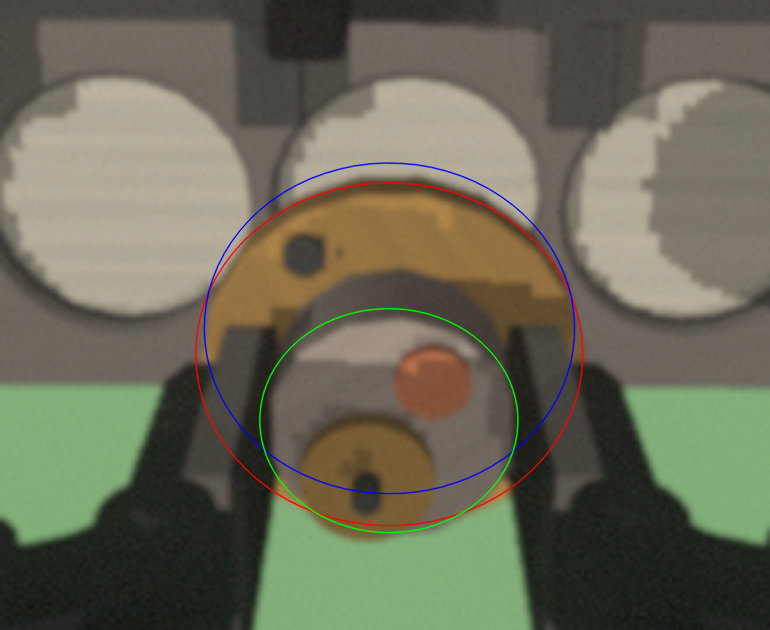

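>>> move_arm(claw=[0,0,0,0,0,0], dp=[[0.022,0.062,0.12],[0,0,0.15],[0,0,0.13],[0,0,0],[0,0,0],[0,0,0]], turn=[[0,0,0],[0,0,0],[0,0,0],[0,0,0],[0,0,0],[0,0,0]])

```text
clock: 10.53
position: [0.581, -0.1932, 0.0392]
ee_rot: [0.711, -0.703, 0.001, -0.001]
ft_force: [0.7, 0.2, -0.7]
grip_width: 0.369
```

Run:
```python
from h import *
im,T=snap('w9')
c=(.5785,-.159,.01)
overlay(im,'wrist',T,carmodel(c,-.015),0,0,512,384,1.5,'w9o.png')
im=grab('scene','s9.png'); crop(im,85,165,255,285,4,'s9c.png')
```

```text
clk 10.53 pos [ 0.581  -0.1932  0.0392] psi -89.38 z [ 2.1e-03 -4.0e-04 -1.0e+00] grip 0.369 F [ 0.7  0.2 -0.7] q7 [ 0.45  0.49 -0.26  1.68  0.14  0.99 -1.42]
```

View pics/w9o.png

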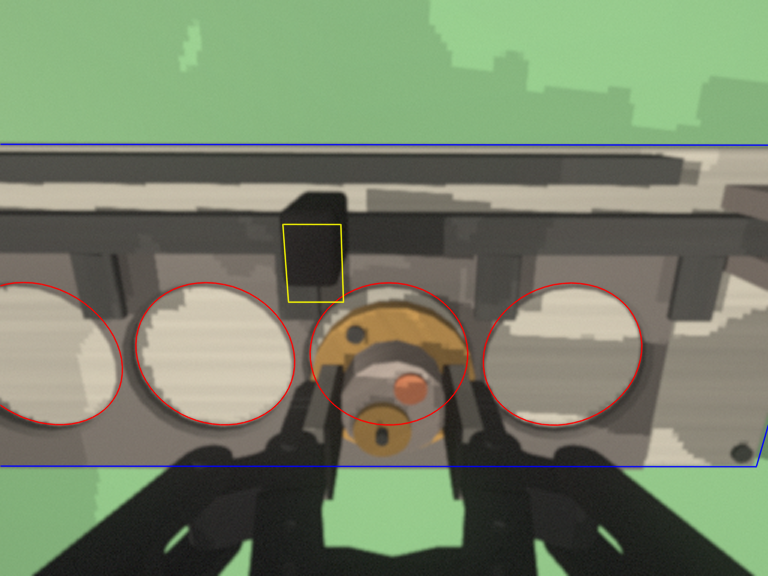

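View pics/s9c.png

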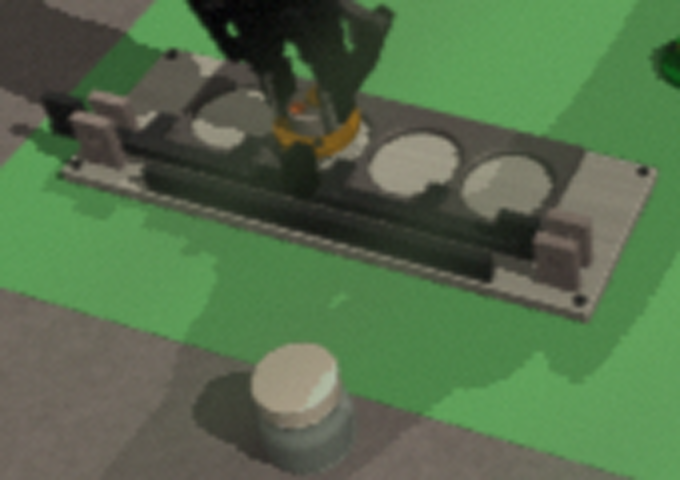

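>>> move_arm(claw=[0,0,0,0,0,0], dp=[[-0.004,0.003,0.03],[0,0,0.025],[0,0,0.01],[0,0,0],[0,0,0],[0,0,0]], turn=[[0,0,0],[0,0,0],[0,0,0],[0,0,0],[0,0,0],[0,0,0]])

```text
clock: 11.13
position: [0.5795, -0.1927, 0.0253]
ee_rot: [0.711, -0.704, 0.0, -0.0]
ft_force: [-4.2, 2.2, 9.9]
grip_width: 0.37
```

>>> move_arm(claw=[0.5,0.5,0.5,0.5,0.5,0.5,0.5], dp=[[0,0,-0.005],[0,0,0],[0,0,-0.05],[0,0,-0.2],[0,0,-0.2],[0,0,0],[0,0,0]], turn=[[0,0,0],[0,0,0],[0,0,0],[0,0,0],[0,0,0],[0,0,0],[0,0,0]])

```text
clock: 11.72
position: [0.5811, -0.1932, 0.1188]
ee_rot: [0.711, -0.704, 0.003, -0.001]
ft_force: [-0.1, -0.2, -0.7]
grip_width: 0.501
```

Run:
```python
from h import *
im,T=snap('w10')
c=(.5785,-.159,.01)
th=np.linspace(0,2*np.pi,80);x,y=.5788,-.192
C=lambda r,z,col:(np.c_[x+r*np.cos(th),y+r*np.sin(th),0*th+z],col)
overlay(im,'wrist',T,carmodel(c,-.015)+[C(.028,.02,(255,255,0)),C(.017,.036,(0,255,0))],130,120,390,300,3,'w10o.png')
```

```text
clk 11.72 pos [ 0.5811 -0.1932  0.1188] psi -89.43 z [ 0.0055 -0.0018 -1.    ] grip 0.501 F [-0.1 -0.2 -0.7] q7 [ 0.46  0.4  -0.27  1.62  0.11  1.13 -1.4 ]
```

View pics/w10o.png

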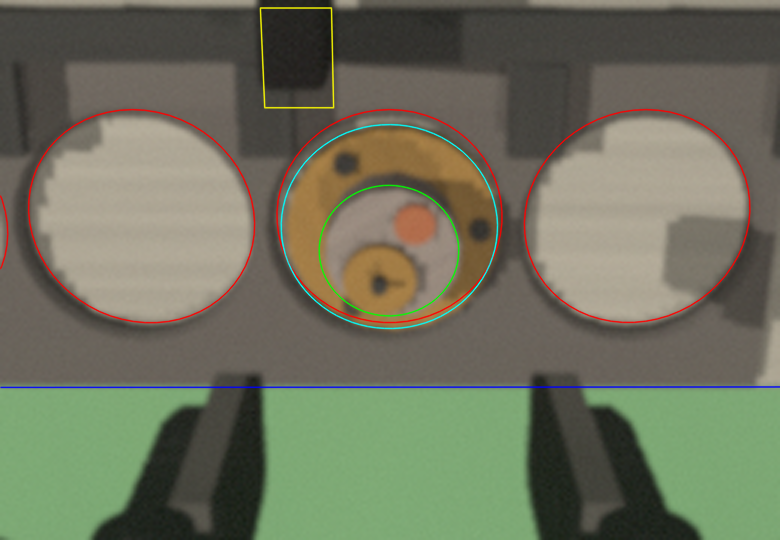

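>>> move_arm(claw=[0.7,0.7,0.7,0.7,0.7,0.7,0.7,0.7], dp=[[-0.185,0.05,0],[-0.185,0.05,0],[-0.185,0.05,0],[-0.185,0.05,0],[-0.185,0.05,0],[-0.185,0.05,0],[-0.185,0.05,0],[-0.185,0.05,0]], turn=[[0,0,0],[0,0,0],[0,0,0],[0,0,0],[0,0,0],[0,0,0],[0,0,0],[0,0,0]])

```text
clock: 12.43
position: [0.4947, 0.1038, 0.1143]
ee_rot: [0.711, -0.704, -0.0, 0.001]
ft_force: [0.2, 0.0, 0.7]
grip_width: 0.703
```

>>> move_arm(claw=[0.7,0.7,0.7,0.7,0.7,0.7,0.7], dp=[[-0.185,0.05,0],[-0.185,0.05,0],[-0.185,0.05,0],[-0.185,0.05,0],[0,0,0],[0,0,0],[0,0,0]], turn=[[0,0,0],[0,0,0],[0,0,0],[0,0,0],[0,0,0],[0,0,0],[0,0,0]])

```text
clock: 13.02
position: [0.4545, 0.2492, 0.1143]
ee_rot: [0.711, -0.703, -0.0, 0.001]
ft_force: [0.7, -0.6, 0.3]
grip_width: 0.697
```

Run:
```python
from h import *
im,T=snap('w11')
brass(im,'wrist',T,.006,400)
im=grab('top','t11.png'); crop(im,110,95,290,245,4,'t11c.png'); brass(im,'top')
```

```text
clk 13.02 pos [0.4545 0.2492 0.1143] psi -89.41 z [-0.0016 -0.0011 -1.    ] grip 0.697 F [ 0.7 -0.6  0.3] q7 [-0.09  0.25 -0.56  1.86  0.15  1.08 -2.27]
wrist ell 255.9 185.1 66.4 68.5 -> [0.4572 0.2532 0.006 ] [ 222  152   69   67 1909]
wrist ell 249.0 188.8 22.6 23.9 -> [0.454  0.2587 0.006 ] [238 178  23  23 413]
wrist ell 37.9 323.0 23.6 56.0 -> [0.32   0.4558 0.006 ] [ 11 315  56  18 766]
wrist ell 488.6 326.1 25.3 53.6 -> [0.3205 0.0344 0.006 ] [462 320  50  16 696]
top ell 134.8 69.9 44.6 95.4 -> [0.8609 0.4164 0.006 ] [  95   51   75   39 2380]
top ell 144.1 158.3 19.3 20.3 -> [0.6091 0.3763 0.006 ] [134 149  21  17 138]
top ell 351.5 174.9 20.2 20.8 -> [ 0.5784 -0.1947  0.006 ] [341 165  21  21 270]
```

View pics/w11.png

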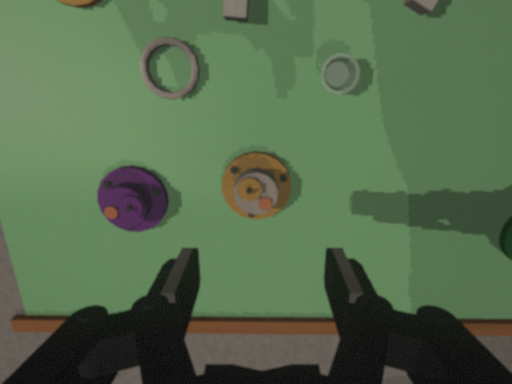

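>>> move_arm(claw=[0.7,0.7,0.7,0.7,0,0,0,0], dp=[[-0.02,-0.012,0.17],[0,0,0.18],[0,0,0.16],[0,0,0],[0,0,0],[0,0,0],[0,0,0],[0,0,0]], turn=[[0,0,0],[0,0,0],[0,0,0],[0,0,0],[0,0,0],[0,0,0],[0,0,0],[0,0,0]])

```text
clock: 13.78
position: [0.4587, 0.2543, 0.0155]
ee_rot: [0.71, -0.704, 0.001, -0.001]
ft_force: [-1.3, -2.0, 8.5]
grip_width: 0.368
```

>>> move_arm(claw=[0,0], dp=[[0,0,0],[0,0,0]], turn=[[0,0,0],[0,0,0]])

```text
clock: 13.95
position: [0.4587, 0.2544, 0.0155]
ee_rot: [0.711, -0.704, 0.001, -0.001]
ft_force: [-1.1, -2.2, 8.6]
grip_width: 0.362
```

>>> move_arm(claw=[0,0,0,0,0,0,0,0], dp=[[0,0,-0.1],[0,0,-0.19],[0.1,-0.03,-0.15],[0.18,-0.06,0],[0.18,-0.06,0],[0.18,-0.06,0],[0.18,-0.06,0],[0.18,-0.06,0]], turn=[[0,0,0],[0,0,0],[0,0,0],[0,0,0],[0,0,0],[0,0,0],[0,0,0],[0,0,0]])

```text
clock: 14.62
position: [0.5261, 0.0529, 0.1029]
ee_rot: [0.711, -0.703, 0.001, -0.001]
ft_force: [1.1, 0.2, -1.3]
grip_width: 0.365
```

>>> move_arm(claw=[0,0,0,0,0,0,0,0], dp=[[0.18,-0.06,0],[0.18,-0.06,0],[0.18,-0.06,0],[0.18,-0.06,0],[0.17,-0.06,0],[0,0,0],[0,0,0],[0,0,0]], turn=[[0,0,0],[0,0,0],[0,0,0],[0,0,0],[0,0,0],[0,0,0],[0,0,0],[0,0,0]])

```text
clock: 15.28
position: [0.5873, -0.1223, 0.1021]
ee_rot: [0.711, -0.704, 0.0, -0.001]
ft_force: [1.4, 0.8, -2.1]
grip_width: 0.369
```

```bash
cat >> h.py <<'E'
CAR=(.5785,-.159,.01)
def nestview(im,T,i,f,box=(110,100,400,310),s=2.7):
    th=np.linspace(0,2*np.pi,80);p=car(CAR,[[0,(i-1.5)*.066,0]])[0]
    C=lambda r,z,col:(np.c_[p[0]+r*np.cos(th),p[1]+r*np.sin(th),0*th+z],col)
    overlay(im,'wrist',T,carmodel(CAR,-.015)+[C(.028,.02,(255,255,0)),C(.017,.036,(0,255,0))],*box,s,f); print('nest',p)
E
python3 - <<'E'
from h import *
im,T=snap('w12')
nestview(im,T,2,'w12o.png')
E
```

```text
clk 15.28 pos [ 0.5873 -0.1223  0.1021] psi -89.42 z [ 1.1e-03  4.0e-04 -1.0e+00] grip 0.369 F [ 1.4  0.8 -2.1] q7 [ 0.39  0.4  -0.32  1.67  0.14  1.1  -1.53]
nest [ 0.57817001 -0.12600165  0.        ]
```

View pics/w12o.png

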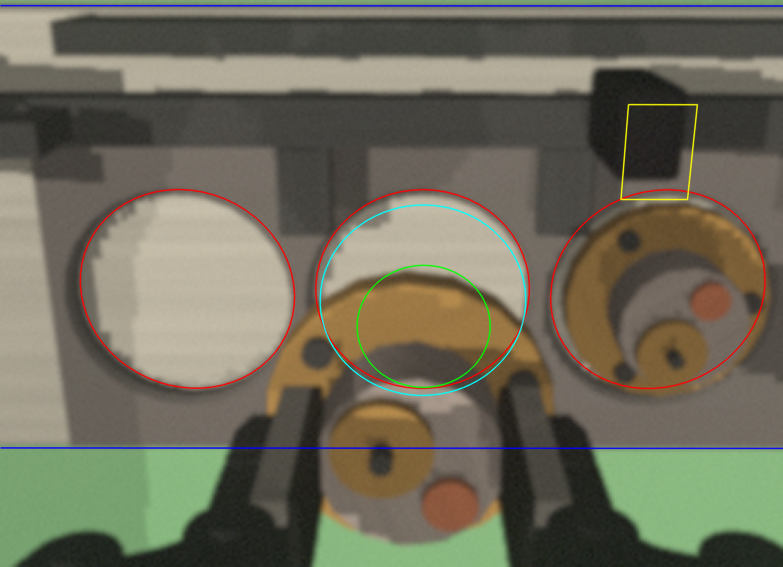

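>>> move_arm(claw=[0,0,0,0,0,0,0,0], dp=[[0.018,0.038,0.15],[0,0,0.16],[0,0,0],[0,0,0.03],[0,0,0.02],[0,0,0.01],[0,0,0],[0,0,0]], turn=[[0,0,0],[0,0,0],[0,0,0],[0,0,0],[0,0,0],[0,0,0],[0,0,0],[0,0,0]])

```text
clock: 16.0
position: [0.5802, -0.1263, 0.0284]
ee_rot: [0.711, -0.703, 0.001, -0.0]
ft_force: [-0.1, 0.8, -0.1]
grip_width: 0.364
```

>>> move_arm(claw=[0,0,0,0], dp=[[0,0,0.007],[0,0,0.005],[0,0,0],[0,0,0]], turn=[[0,0,0],[0,0,0],[0,0,0],[0,0,0]])

```text
clock: 16.33
position: [0.5804, -0.1264, 0.0275]
ee_rot: [0.711, -0.704, 0.001, -0.0]
ft_force: [-7.2, 1.0, 18.3]
grip_width: 0.364
```

>>> move_arm(claw=[0.5,0.5,0.5,0.5,0.5,0.5,0.5], dp=[[0,0,-0.01],[0,0,0],[0,0,-0.05],[0,0,-0.2],[0,0,-0.2],[0,0,0],[0,0,0]], turn=[[0,0,0],[0,0,0],[0,0,0],[0,0,0],[0,0,0],[0,0,0],[0,0,0]])

```text
clock: 16.92
position: [0.5813, -0.1266, 0.1204]
ee_rot: [0.711, -0.704, 0.002, -0.002]
ft_force: [-0.4, -0.7, -0.9]
grip_width: 0.498
```

Run:
```python
from h import *
im,T=snap('w13')
nestview(im,T,2,'w13o.png')
```

```text
clk 16.92 pos [ 0.5813 -0.1266  0.1204] psi -89.43 z [ 0.0057 -0.0013 -1.    ] grip 0.498 F [-0.4 -0.7 -0.9] q7 [ 0.4   0.37 -0.33  1.67  0.13  1.12 -1.52]
nest [ 0.57817001 -0.12600165  0.        ]
```

View pics/w13o.png

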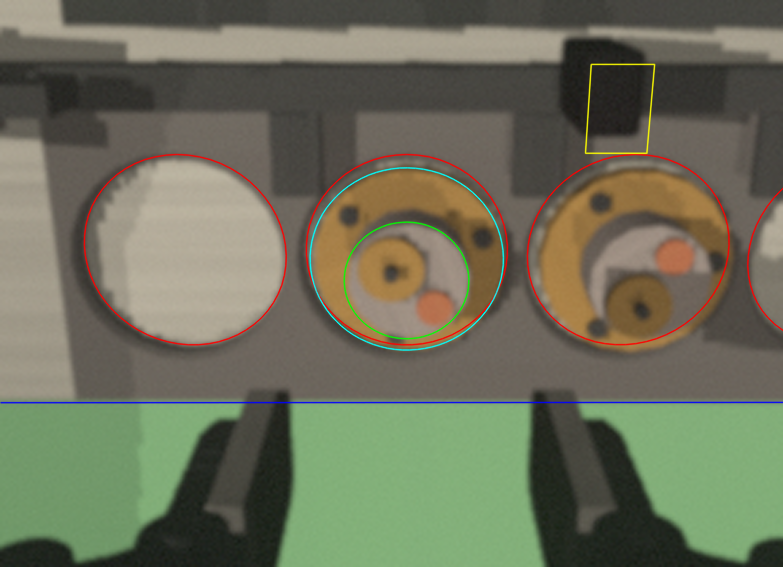

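>>> move_arm(claw=[0.7,0.7,0.7,0.7,0.7,0.7,0.7,0.7], dp=[[-0.185,-0.01,0],[-0.185,-0.01,0],[-0.185,-0.01,0],[-0.185,-0.01,0],[-0.185,-0.01,0],[-0.185,-0.01,0],[-0.185,-0.01,0],[-0.185,-0.01,0]], turn=[[0,0,0],[0,0,0],[0,0,0],[0,0,0],[0,0,0],[0,0,0],[0,0,0],[0,0,0]])

```text
clock: 17.63
position: [0.5915, 0.1712, 0.1156]
ee_rot: [0.711, -0.704, -0.0, 0.001]
ft_force: [1.0, 0.2, 1.0]
grip_width: 0.696
```

>>> move_arm(claw=[0.7,0.7,0.7,0.7,0.7,0.7,0.7,0.7], dp=[[-0.185,-0.01,0],[-0.185,-0.01,0],[-0.185,-0.01,0],[-0.185,-0.01,0],[-0.185,-0.01,0],[-0.1,-0.01,0],[0,0,0],[0,0,0]], turn=[[0,0,0],[0,0,0],[0,0,0],[0,0,0],[0,0,0],[0,0,0],[0,0,0],[0,0,0]])

```text
clock: 18.3
position: [0.6009, 0.3762, 0.115]
ee_rot: [0.712, -0.703, -0.001, 0.001]
ft_force: [-0.6, -0.4, 0.3]
grip_width: 0.698
```

Run:
```python
from h import *
im,T=snap('w14')
brass(im,'wrist',T,.006,400)
```

```text
clk 18.3 pos [0.6009 0.3762 0.115 ] psi -89.26 z [-2.7e-03 -9.0e-04 -1.0e+00] grip 0.698 F [-0.6 -0.4  0.3] q7 [-0.32  0.64 -0.46  1.32  0.28  1.25 -2.35]
wrist ell 263.9 175.1 67.3 68.8 -> [0.6118 0.374  0.006 ] [ 230  142   69   68 2237]
```

View pics/w14.png

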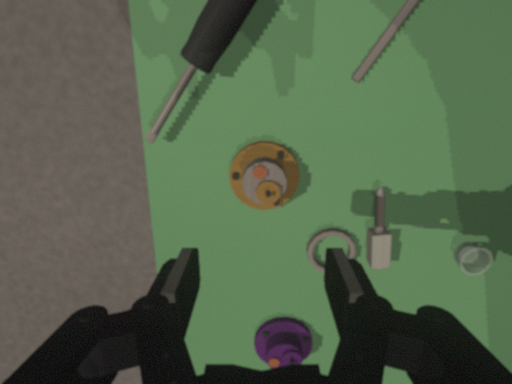

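>>> move_arm(claw=[0.7,0.7,0.7,0.7,0,0,0,0], dp=[[0.011,-0.055,0.17],[0,0,0.18],[0,0,0.16],[0,0,0],[0,0,0],[0,0,0],[0,0,0],[0,0,0]], turn=[[0,0,0],[0,0,0],[0,0,0],[0,0,0],[0,0,0],[0,0,0],[0,0,0],[0,0,0]])

```text
clock: 19.02
position: [0.6149, 0.3733, 0.0179]
ee_rot: [0.711, -0.704, 0.001, -0.002]
ft_force: [-0.2, -1.7, 5.6]
grip_width: 0.36
```

>>> move_arm(claw=[0,0], dp=[[0,0,0],[0,0,0]], turn=[[0,0,0],[0,0,0]])

```text
clock: 19.18
position: [0.6148, 0.3734, 0.0178]
ee_rot: [0.711, -0.704, 0.001, -0.002]
ft_force: [-0.7, -1.3, 7.3]
grip_width: 0.362
```

>>> move_arm(claw=[0,0,0,0,0,0,0,0], dp=[[0,0,-0.1],[0,0,-0.19],[0.1,0.01,-0.15],[0.18,0.01,0],[0.18,0.01,0],[0.18,0.01,0],[0.18,0.01,0],[0.18,0.01,0]], turn=[[0,0,0],[0,0,0],[0,0,0],[0,0,0],[0,0,0],[0,0,0],[0,0,0],[0,0,0]])

```text
clock: 19.85
position: [0.6034, 0.1711, 0.1041]
ee_rot: [0.711, -0.703, 0.001, -0.001]
ft_force: [0.9, 0.5, -1.5]
grip_width: 0.363
```

>>> move_arm(claw=[0,0,0,0,0,0,0,0], dp=[[0.18,0.01,0],[0.18,0.01,0],[0.18,0.01,0],[0.18,0.01,0],[0.18,0.01,0],[0.18,0.01,0],[0,0,0],[0,0,0]], turn=[[0,0,0],[0,0,0],[0,0,0],[0,0,0],[0,0,0],[0,0,0],[0,0,0],[0,0,0]])

```text
clock: 20.52
position: [0.5938, -0.0465, 0.1039]
ee_rot: [0.709, -0.705, 0.001, -0.0]
ft_force: [-0.3, 1.7, -1.4]
grip_width: 0.359
```

Run:
```python
from h import *
im,T=snap('w15')
nestview(im,T,3,'w15o.png')
held(im,T,0,0.003,.0178,'w15h.png')
```

```text
clk 20.52 pos [ 0.5938 -0.0465  0.1039] psi -89.69 z [ 0.0014 -0.0013 -1.    ] grip 0.359 F [-0.3  1.7 -1.4] q7 [ 0.31  0.4  -0.38  1.68  0.16  1.1  -1.68]
nest [ 0.57751002 -0.06000495  0.        ]
```

View pics/w15o.png

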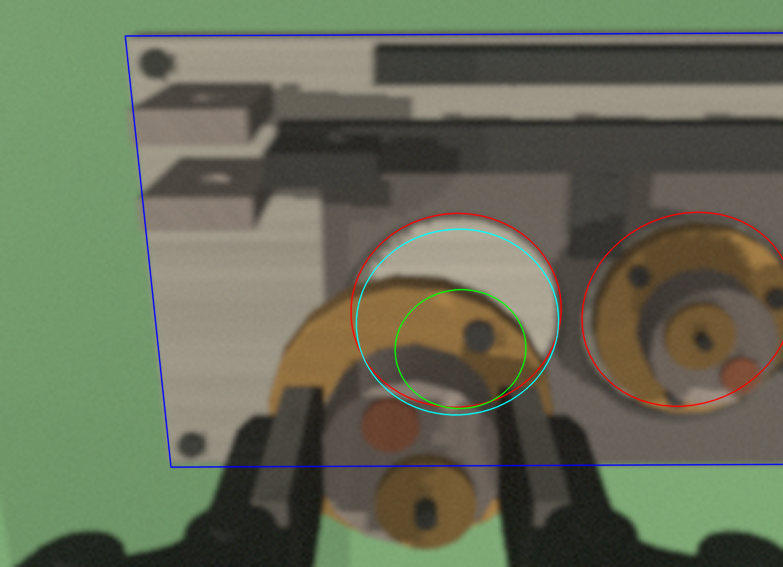

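View pics/w15h.png

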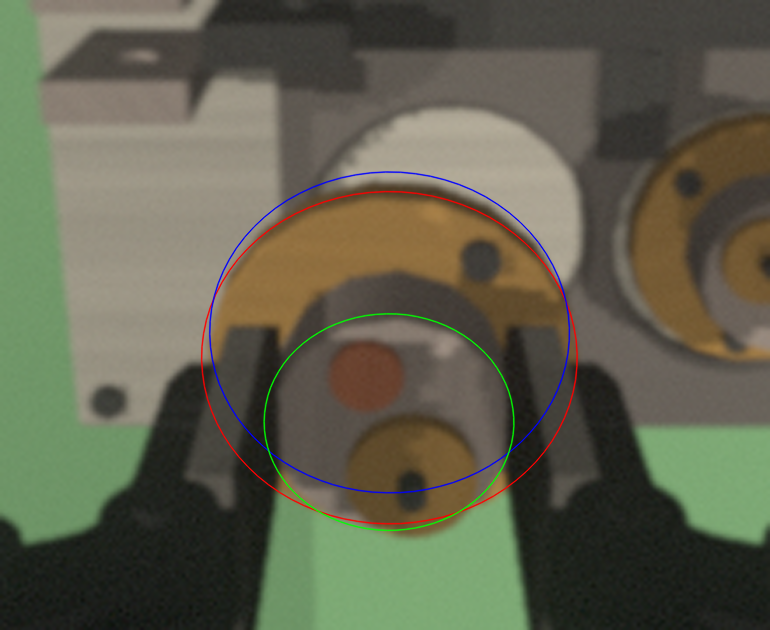

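>>> move_arm(claw=[0,0,0,0,0,0,0,0], dp=[[0.068,0.069,0.15],[0,0,0.16],[0,0,0],[0,0,0.02],[0,0,0.02],[0,0,0.01],[0,0,0],[0,0,0]], turn=[[0,0,0],[0,0,0],[0,0,0],[0,0,0],[0,0,0],[0,0,0],[0,0,0],[0,0,0]])

```text
clock: 21.23
position: [0.5818, -0.0556, 0.0349]
ee_rot: [0.711, -0.703, 0.001, -0.001]
ft_force: [-9.1, 0.8, 19.7]
grip_width: 0.361
```

>>> move_arm(claw=[0,0,0,0,0,0], dp=[[0,0,-0.04],[0,0,0],[0.02,0.005,0],[0,0,0],[0,0,0],[0,0,0]], turn=[[0,0,0],[0,0,0],[0,0,0],[0,0,0],[0,0,0],[0,0,0]])

```text
clock: 21.73
position: [0.5789, -0.0612, 0.0386]
ee_rot: [0.711, -0.704, -0.0, 0.0]
ft_force: [-0.2, 0.2, -2.2]
grip_width: 0.362
```

Run:
```python
from h import *
im,T=snap('w16')
nestview(im,T,3,'w16o.png')
```

```text
clk 21.73 pos [ 0.5789 -0.0612  0.0386] psi -89.43 z [-4.e-04  1.e-04 -1.e+00] grip 0.362 F [-0.2  0.2 -2.2] q7 [ 0.33  0.45 -0.37  1.76  0.19  0.97 -1.67]
nest [ 0.57751002 -0.06000495  0.        ]
```

View pics/w16o.png

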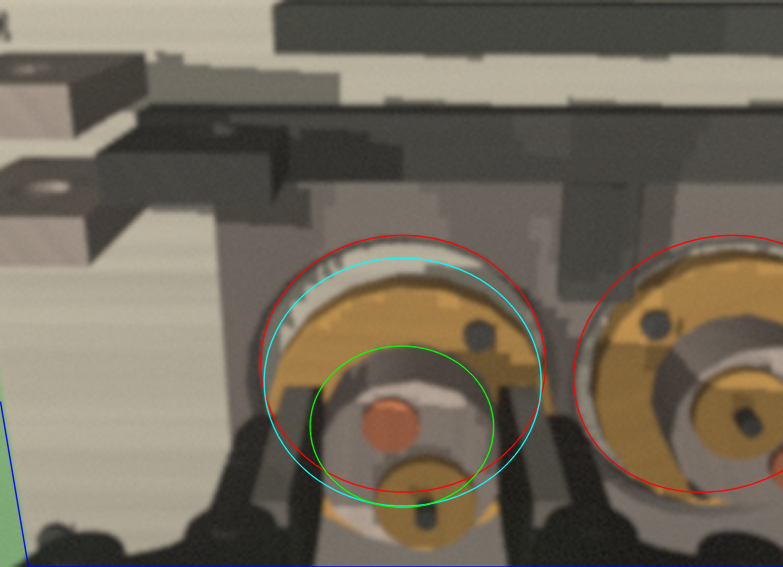

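>>> move_arm(claw=[0,0,0,0,0,0], dp=[[-0.006,-0.004,0.01],[0,0,0.015],[0,0,0.015],[0,0,0],[0,0,0],[0,0,0]], turn=[[0,0,0],[0,0,0],[0,0,0],[0,0,0],[0,0,0],[0,0,0]])

```text
clock: 22.28
position: [0.5797, -0.0599, 0.0308]
ee_rot: [0.711, -0.704, -0.0, 0.0]
ft_force: [0.0, -0.1, -1.6]
grip_width: 0.359
```

>>> move_arm(claw=[0,0,0,0], dp=[[0,0,0.006],[0,0,0.005],[0,0,0],[0,0,0]], turn=[[0,0,0],[0,0,0],[0,0,0],[0,0,0]])

```text
clock: 22.62
position: [0.5801, -0.06, 0.0297]
ee_rot: [0.711, -0.704, 0.0, -0.0]
ft_force: [-4.8, -0.2, 8.2]
grip_width: 0.365
```

Contact at the expected height (0.0298). Release and check.

>>> move_arm(claw=[0.5,0.5,0.5,0.5,0.5,0.5,0.5], dp=[[0,0,-0.005],[0,0,0],[0,0,-0.05],[0,0,-0.2],[0,0,-0.2],[0,0,0],[0,0,0]], turn=[[0,0,0],[0,0,0],[0,0,0],[0,0,0],[0,0,0],[0,0,0],[0,0,0]])

```text
clock: 23.2
position: [0.5817, -0.06, 0.1231]
ee_rot: [0.711, -0.704, 0.002, -0.002]
ft_force: [-0.9, -0.0, -0.1]
grip_width: 0.501
```

Run:
```python
from h import *
im,T=snap('w17')
nestview(im,T,3,'w17o.png')
im=grab('scene','s17.png'); crop(im,85,165,285,305,4,'s17c.png')
im=grab('top','t17.png'); brass(im,'top',z=.018)
```

```text
clk 23.2 pos [ 0.5817 -0.06    0.1231] psi -89.42 z [ 5.8e-03 -8.0e-04 -1.0e+00] grip 0.501 F [-0.9 -0.  -0.1] q7 [ 0.34  0.35 -0.38  1.69  0.14  1.12 -1.64]
nest [ 0.57751002 -0.06000495  0.        ]
top ell 132.4 69.5 44.8 89.9 -> [0.8565 0.4192 0.018 ] [  95   51   74   37 2378]
top ell 301.4 175.9 15.8 20.1 -> [ 0.5699 -0.0556  0.018 ] [293 168  19  17 186]
top ell 418.9 273.2 12.3 18.2 -> [ 0.3178 -0.3708  0.018 ] [410 271  19   6  99]
top ell 376.4 349.5 12.3 64.8 -> [ 0.1196 -0.2571  0.018 ] [346 342  64  16 406]
```

View pics/w17o.png

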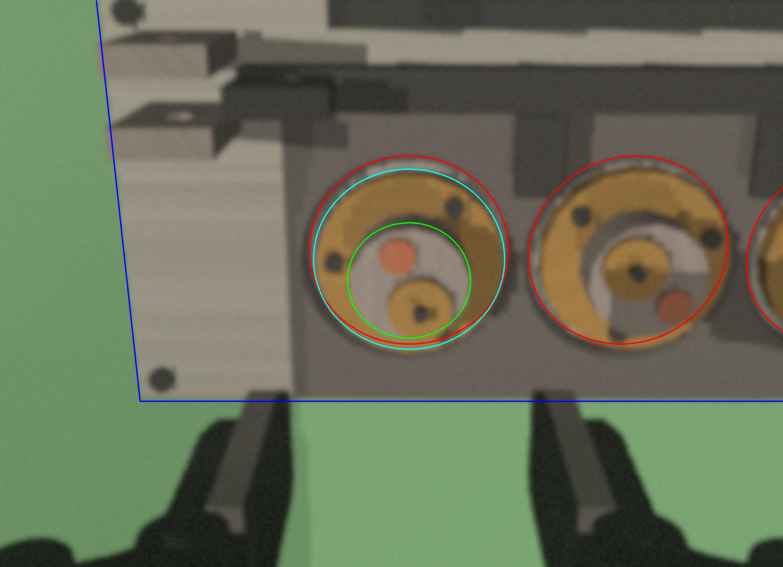

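View pics/s17c.png

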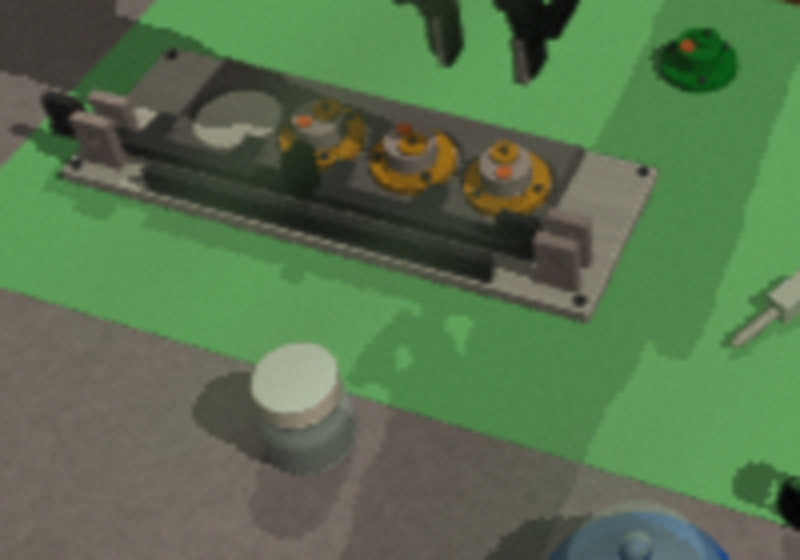

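>>> move_arm(claw=[0.6,0.6,0.6,0.6,0.6,0.6,0.6,0.6], dp=[[0.14,-0.065,0],[0.14,-0.065,0],[0.14,-0.065,0],[0.14,-0.065,0],[0,0,0],[0,0,0.13],[0,0,0.13],[0,0,0.12]], turn=[[0,0,0],[0,0,0],[0,0,0],[0,0,0],[0,0,0],[0,0,0],[0,0,0],[0,0,0]])

```text
clock: 24.02
position: [0.632, -0.1713, 0.0412]
ee_rot: [0.711, -0.704, -0.001, 0.0]
ft_force: [-0.4, -0.2, -0.5]
grip_width: 0.597
```

>>> move_arm(claw=[0,0,0,0,0], dp=[[0,0,0],[0,0,0],[0,0,0],[0,0,0],[0,0,0]], turn=[[0,0,0],[0,0,0],[0,0,0],[0,0,0],[0,0,0]], grip_force=40)

```text
clock: 24.43
position: [0.6335, -0.1714, 0.0449]
ee_rot: [0.711, -0.704, 0.001, -0.0]
ft_force: [-1.3, -0.4, -1.3]
grip_width: 0.153
```

>>> move_arm(claw=[0,0,0,0,0,0,0,0], dp=[[-0.02,0,0],[-0.03,0,0],[-0.03,0,0],[-0.03,0,0],[-0.015,0,0],[0,0,0],[0,0,0],[0,0,0]], turn=[[0,0,0],[0,0,0],[0,0,0],[0,0,0],[0,0,0],[0,0,0],[0,0,0],[0,0,0]])

```text
clock: 25.1
position: [0.6333, -0.1444, 0.0449]
ee_rot: [0.711, -0.703, 0.0, -0.001]
ft_force: [-1.2, 2.3, 7.5]
grip_width: 0.151
```

>>> move_arm(claw=[0,0,0,0,0,0], dp=[[-0.01,0,0],[0,0,0],[-0.01,0,0],[0,0,0],[0,0,0],[0,0,0]], turn=[[0,0,0],[0,0,0],[0,0,0],[0,0,0],[0,0,0],[0,0,0]])

```text
clock: 25.6
position: [0.6333, -0.143, 0.0449]
ee_rot: [0.711, -0.704, 0.001, -0.0]
ft_force: [-0.4, -4.2, 5.9]
grip_width: 0.156
```

Nearing the stop; press on until the force rises.

>>> move_arm(claw=[0,0,0,0,0,0], dp=[[-0.015,0,0],[0,0,0],[-0.01,0,0],[0,0,0],[0,0,0],[0,0,0]], turn=[[0,0,0],[0,0,0],[0,0,0],[0,0,0],[0,0,0],[0,0,0]])

```text
clock: 26.1
position: [0.6333, -0.1429, 0.0449]
ee_rot: [0.709, -0.705, 0.003, 0.001]
ft_force: [2.8, -18.1, 2.6]
grip_width: 0.153
```

Run:
```python
from h import *
snap('w18')
```

```text
clk 26.1 pos [ 0.6333 -0.1429  0.0449] psi -89.64 z [ 0.0028 -0.0067 -1.    ] grip 0.153 F [  2.8 -18.1   2.6] q7 [ 0.39  0.56 -0.32  1.57  0.2   1.04 -1.55]
```

View pics/w18.png

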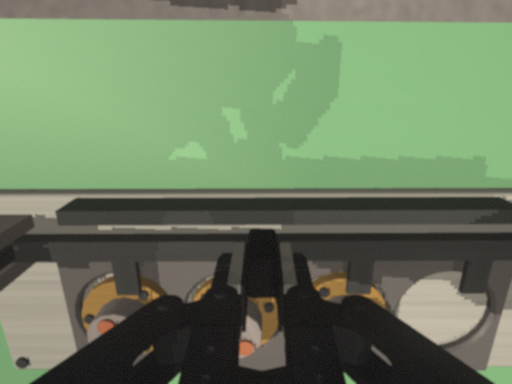

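>>> move_arm(claw=[0,0,0.6,0.6,0.6,0.6,0.6,0.6], dp=[[0.018,0,0],[0,0,0],[0,0,0],[0,0,0],[0,0,0],[0,0,-0.1],[0,0,-0.2],[0,0,-0.2]], turn=[[0,0,0],[0,0,0],[0,0,0],[0,0,0],[0,0,0],[0,0,0],[0,0,0],[0,0,0]])

```text
clock: 26.82
position: [0.6314, -0.1396, 0.1433]
ee_rot: [0.711, -0.703, -0.002, 0.001]
ft_force: [0.7, -0.4, 0.4]
grip_width: 0.598
```

Run:
```python
from h import *
im,T=snap('w19')
overlay(im,'wrist',T,carmodel(CAR,.0155),0,90,512,330,1.55,'w19o.png')
im=grab('top','t19.png');crop(im,110,95,290,245,4,'t19c.png')
```

```text
clk 26.82 pos [ 0.6314 -0.1396  0.1433] psi -89.34 z [-0.0037  0.0016 -1.    ] grip 0.598 F [ 0.7 -0.4  0.4] q7 [ 0.4   0.46 -0.34  1.49  0.16  1.22 -1.52]
```

View pics/w19o.png

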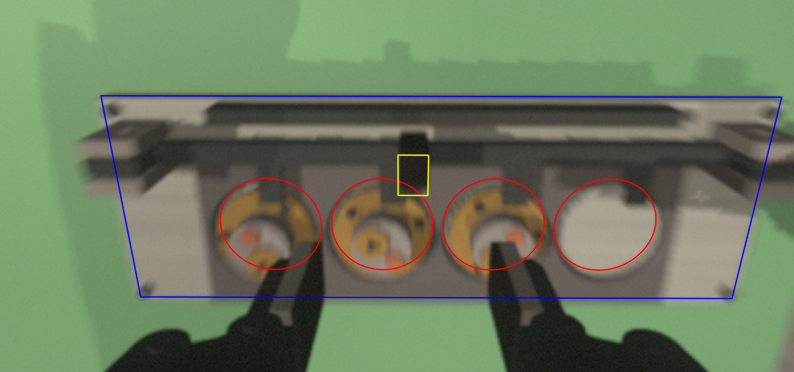

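View pics/t19c.png

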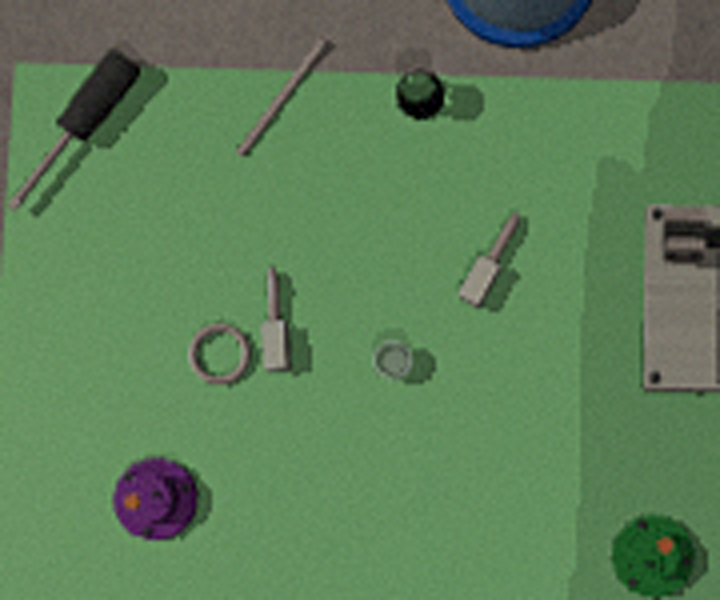

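>>> move_arm(claw=[0.6,0.6,0.6,0.6,0.6,0.6,0.6,0.6], dp=[[-0.18,0.02,0],[-0.18,0.02,0],[-0.18,0.02,0],[-0.18,0.02,0],[-0.18,0.02,0],[-0.18,0.02,0],[-0.18,0.02,0],[-0.18,0.02,0]], turn=[[0,0,0],[0,0,0],[0,0,0],[0,0,0],[0,0,0],[0,0,0],[0,0,0],[0,0,0]])

```text
clock: 27.58
position: [0.5968, 0.1492, 0.1436]
ee_rot: [0.711, -0.703, -0.0, -0.0]
ft_force: [0.6, 0.0, -0.0]
grip_width: 0.6
```

>>> move_arm(claw=[0.6,0.6,0.6,0.6,0.6], dp=[[-0.18,0,0],[0,0,0],[0,0,0],[0,0,0],[0,0,0]], turn=[[0,0,0],[0,0,0],[0,0,0],[0,0,0],[0,0,0]])

```text
clock: 28.0
position: [0.5975, 0.1814, 0.1434]
ee_rot: [0.71, -0.704, 0.0, 0.0]
ft_force: [-0.2, 0.5, 0.2]
grip_width: 0.604
```

Run:
```python
from h import *
im,T=snap('w20')
crop(im,60,60,460,330,2,'w20c.png')
```

```text
clk 28.0 pos [0.5975 0.1814 0.1434] psi -89.5 z [-2.e-04 -7.e-04 -1.e+00] grip 0.604 F [-0.2  0.5  0.2] q7 [-0.01  0.43 -0.46  1.55  0.2   1.21 -2.07]
```

View pics/w20c.png

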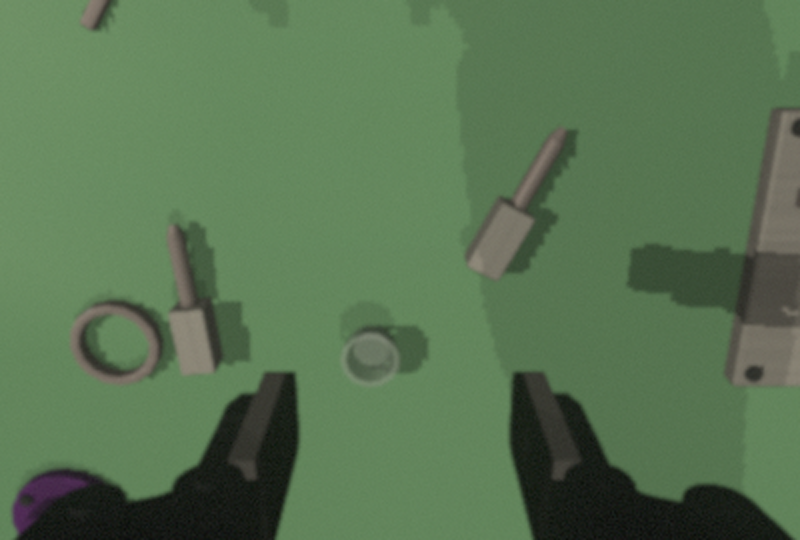

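```bash
cat > pinfit.py <<'E'
from h import *
def pinmodel(x,y,a,z=.008):
    ca,sa=np.cos(a),np.sin(a)
    W=lambda P:np.array([[x+p[0]*ca-p[1]*sa,y+p[0]*sa+p[1]*ca,z+p[2]] for p in P])
    L=[]
    for zz,col in((.008,(0,0,255)),(-.008,(255,0,0))):
        L.append((W([[-.032,-.008,zz],[0,-.008,zz],[0,.008,zz],[-.032,.008,zz],[-.032,-.008,zz]]),col))
    L.append((W([[0,-.004,0],[.032,-.004,0],[.038,-.002,0],[.038,.002,0],[.032,.004,0],[0,.004,0]]),(0,255,255)))
    return L
E
python3 - <<'E'
from pinfit import *
T=np.load('pics/w20.npy'); im=cv2.imread('pics/w20.png')[:,:,::-1]
f=lambda u,v:(u/2+60,v/2+60)
for n,tip,sh in [('R',(563,131),(517,205)),('L',(175,226),(188,304))]:
    a=onz('wrist',f(*tip),.008,T);b=onz('wrist',f(*sh),.008,T);d=a-b
    print(n,a.round(4),b.round(4),np.linalg.norm(d),np.degrees(np.arctan2(d[1],d[0])))
    an=np.arctan2(d[1],d[0]); s=a-.038*d/np.linalg.norm(d); print('shoulder',s.round(4))
    u=f(*sh); 
    overlay(im,'wrist',T,pinmodel(s[0],s[1],an),int(u[0])-60,int(u[1])-60,int(u[0])+60,int(u[1])+60,5,'w20%s.png'%n)
E
```

```text
R [0.6445 0.1147 0.008 ] [0.6126 0.1318 0.008 ] 0.036147717286398554 -28.26081599092025
shoulder [0.611  0.1327 0.008 ]
L [0.6019 0.2807 0.008 ] [0.565  0.2786 0.008 ] 0.03690594719136125 3.2548326161569108
shoulder [0.5639 0.2785 0.008 ]
```

View pics/w20R.png

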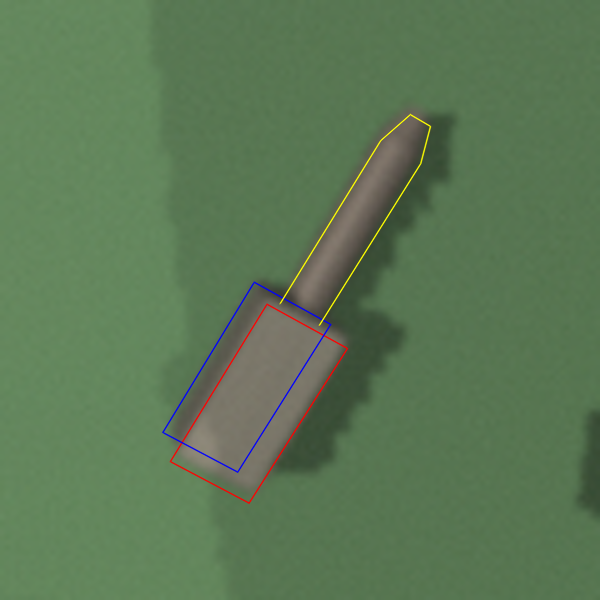

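View pics/w20L.png

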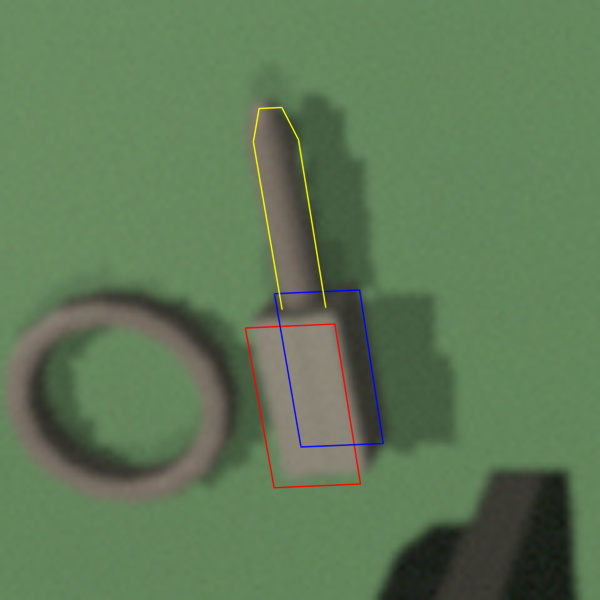

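>>> move_arm(claw=[0.45,0.45,0.45,0.45,0.45,0.45,0.45,0.45], dp=[[0.1,0.005,0],[0.105,0.005,0],[0,0,0.1],[0,0,0.1],[0,0,0.1],[0,0,0],[0,0,0],[0,0,0]], turn=[[0,0,0],[0,0,0.126],[0,0,0.126],[0,0,0.126],[0,0,0.126],[0,0,0.126],[0,0,0],[0,0,0]])

```text
clock: 28.72
position: [0.5961, 0.1409, 0.084]
ee_rot: [-0.518, 0.856, -0.0, 0.0]
ft_force: [0.3, -0.5, 0.1]
grip_width: 0.446
```

Run:
```python
from pinfit import *
im,T=snap('w21')
crop(im,100,50,420,290,2.4,'w21c.png')
overlay(im,'wrist',T,pinmodel(.6115,.132,np.radians(-28)),100,50,420,290,2.4,'w21o.png')
```

```text
clk 28.72 pos [0.5961 0.1409 0.084 ] psi -117.66 z [ 6.e-04 -3.e-04 -1.e+00] grip 0.446 F [ 0.3 -0.5  0.1] q7 [-0.02  0.45 -0.36  1.64  0.18  1.08 -2.49]
```

View pics/w21o.png

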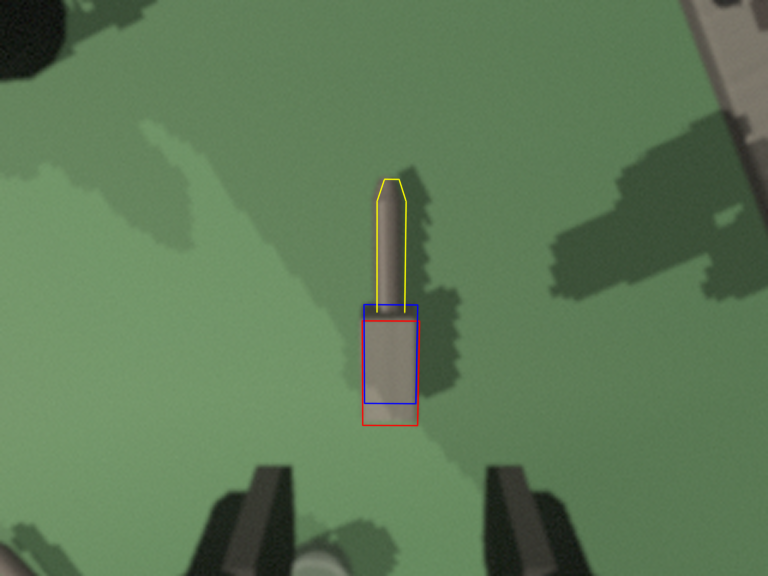

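>>> move_arm(claw=[0.45,0.45,0.45,0.45,0.45,0.45], dp=[[0,0,0.13],[0,0,0.13],[0,0,0.12],[0,0,0],[0,0,0],[0,0,0]], turn=[[0,0,0],[0,0,0],[0,0,0],[0,0,0],[0,0,0],[0,0,0]])

```text
clock: 29.27
position: [0.5969, 0.1419, 0.0096]
ee_rot: [-0.517, 0.856, -0.0, 0.001]
ft_force: [0.4, 0.1, 0.4]
grip_width: 0.452
```

>>> move_arm(claw=[0.45,0.45,0,0,0,0,0], dp=[[0,0,0.028],[0,0,0],[0,0,0],[0,0,0],[0,0,0],[0,0,0],[0,0,0]], turn=[[0,0,0],[0,0,0],[0,0,0],[0,0,0],[0,0,0],[0,0,0],[0,0,0]], grip_force=60)

```text
clock: 29.85
position: [0.5963, 0.1417, 0.003]
ee_rot: [-0.517, 0.856, -0.0, 0.001]
ft_force: [-2.1, -0.5, 6.3]
grip_width: 0.165
```

>>> move_arm(claw=[0,0,0,0,0,0,0,0], dp=[[0,0,-0.1],[0,0,-0.19],[0,0,-0.19],[0,0,0],[0,0,0],[0,0,0],[0,0,0],[0,0,0]], turn=[[0,0,0],[0,0,-0.125],[0,0,-0.125],[0,0,-0.125],[0,0,-0.125],[0,0,-0.125],[0,0,0],[0,0,0]])

```text
clock: 30.52
position: [0.5956, 0.1415, 0.0979]
ee_rot: [0.708, -0.706, -0.0, 0.0]
ft_force: [-0.4, 0.4, -0.5]
grip_width: 0.17
```

Run:
```python
from pinfit import *
im,T=snap('w22')
crop(im,150,130,370,350,3,'w22c.png')
# model in hand: pin axis along -tool y, axis z offset
psi=np.arctan2(T[1,0],T[0,0]); a=psi+np.pi/2
o=T[:3,3]; s=o[:2]+.018*np.array([np.cos(a),np.sin(a)])
overlay(im,'wrist',T,pinmodel(s[0],s[1],a,o[2]+.005),150,130,370,350,2.7,'w22o.png')
im=grab('top','t22.png');crop(im,110,95,290,245,4,'t22c.png')
```

```text
clk 30.52 pos [0.5956 0.1415 0.0979] psi -89.82 z [-3.e-04 -0.e+00 -1.e+00] grip 0.17 F [-0.4  0.4 -0.5] q7 [ 0.05  0.45 -0.45  1.63  0.21  1.11 -2.03]
```

View pics/w22o.png

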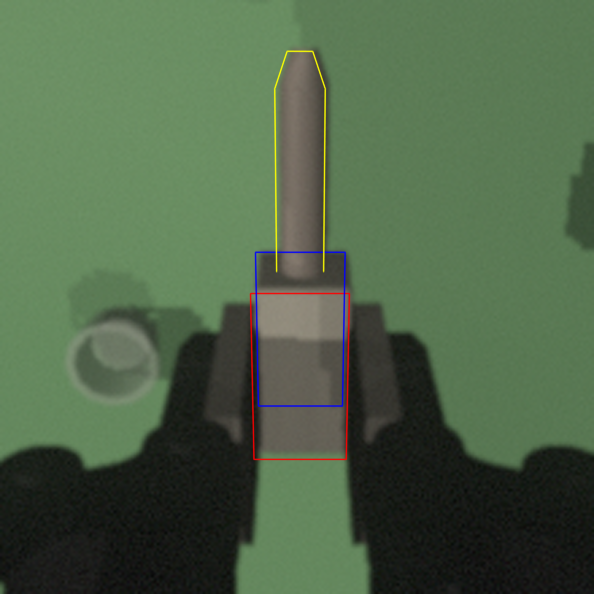

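Run:
```python
from pinfit import *
T=np.load('pics/w17.npy')
im=cv2.imread('pics/w17.png')[:,:,::-1]; crop(im,110,95,260,185,5.2,'w17lug.png')
T=np.load('pics/w16.npy')
im=cv2.imread('pics/w16.png')[:,:,::-1]; crop(im,90,100,240,200,5.2,'w16lug.png')
```

```text
(no output)
```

View pics/w17lug.png

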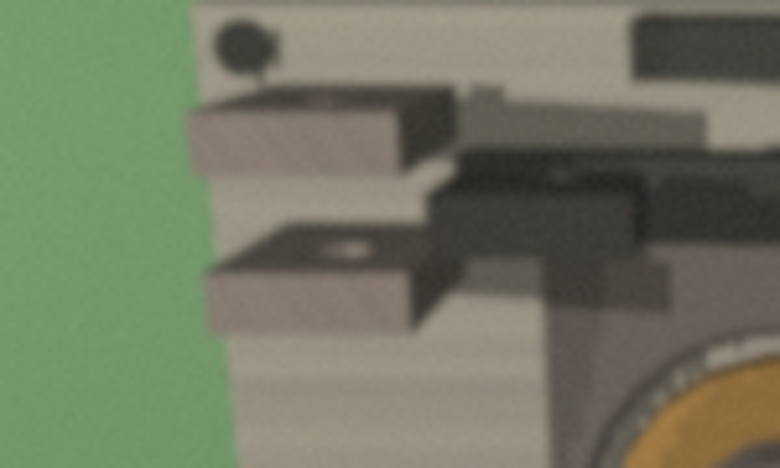

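Run:
```python
from pinfit import *
T=np.load('pics/w17.npy')
g=lambda u,v:(u/5.2+110,v/5.2+95)
for uv in [(208,272),(412,270),(212,330),(412,330)]: print(onz('wrist',g(*uv),.052,T).round(4))
print('far lug',[onz('wrist',g(*uv),.052,T).round(4) for uv in [(188,110),(400,108),(192,174),(402,172)]])
print('hole',onz('wrist',g(348,249),.036,T).round(4))
ci=np.linalg.inv(np.array([[np.cos(.01),-np.sin(.01),CAR[0]],[np.sin(.01),np.cos(.01),CAR[1]],[0,0,1]]))
for p in [(onz('wrist',g(212,330),.052,T)),onz('wrist',g(412,330),.052,T),onz('wrist',g(348,249),.036,T)]: print('carrier',(ci@[p[0],p[1],1]).round(4))
```

```text
[0.6223 0.013  0.052 ]
[ 0.6229 -0.0127  0.052 ]
[0.6149 0.0132 0.052 ]
[ 0.6151 -0.0122  0.052 ]
far lug [array([0.6424, 0.0135, 0.052 ]), array([ 0.6429, -0.0124,  0.052 ]), array([0.6346, 0.0138, 0.052 ]), array([ 0.6351, -0.0122,  0.052 ])]
hole [ 0.6225 -0.0007  0.036 ]
carrier [0.0381 0.1719 1.    ]
carrier [0.0381 0.1464 1.    ]
carrier [0.0456 0.1578 1.    ]
```

>>> move_arm(claw=[0,0,0,0,0,0,0,0], dp=[[0.175,0.07,0],[0.175,0.07,0],[0.175,0.07,0],[0.175,0.07,0],[0,0,0.12],[0,0,0],[0,0,0],[0,0,0]], turn=[[0,0,0],[0,0,0],[0,0,0],[0,0,0],[0,0,0],[0,0,0],[0,0,0],[0,0,0]])

```text
clock: 31.28
position: [0.5411, 0.0029, 0.0748]
ee_rot: [0.71, -0.705, -0.0, -0.0]
ft_force: [1.0, 0.1, 0.2]
grip_width: 0.166
```

```bash
cat >> pinfit.py <<'E'
def clev(yc):
    P=[]
    for x0 in (.038,.058):
        z=.052
        P.append((car(CAR,[[x0,yc-.013,z],[x0,yc+.013,z],[x0+.008,yc+.013,z],[x0+.008,yc-.013,z],[x0,yc-.013,z]]),(255,0,255)))
        th=np.linspace(0,2*np.pi,40)
        P.append((car(CAR,np.c_[0*th+x0+.008,yc+.0049*np.cos(th),.036+.0049*np.sin(th)]),(0,255,0)))
    return P
def inhand(T,d=.018,h=.005):
    psi=np.arctan2(T[1,0],T[0,0]); a=psi+np.pi/2
    o=T[:3,3]; s=o[:2]+d*np.array([np.cos(a),np.sin(a)]); return pinmodel(s[0],s[1],a,o[2]+h)
E
python3 - <<'E'
from pinfit import *
im,T=snap('w23')
overlay(im,'wrist',T,inhand(T)+clev(.159),130,90,390,330,2.3,'w23o.png')
E
```

```text
clk 31.28 pos [0.5411 0.0029 0.0748] psi -89.59 z [ 6.e-04  8.e-04 -1.e+00] grip 0.166 F [1.  0.1 0.2] q7 [ 0.27  0.33 -0.42  1.84  0.15  1.01 -1.77]
```

View pics/w23o.png

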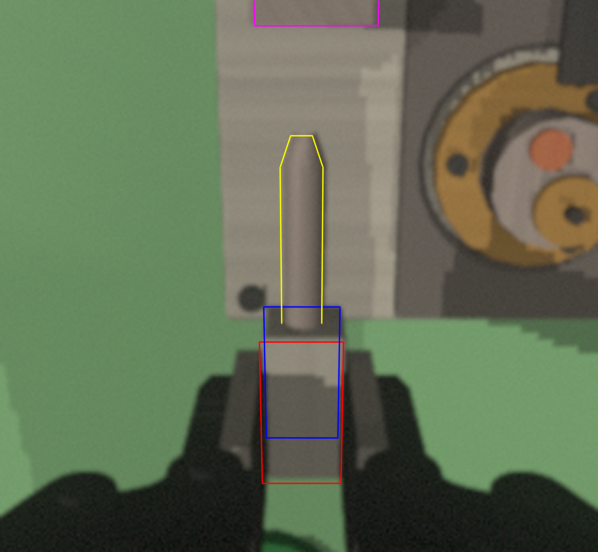

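>>> move_arm(claw=[0,0,0,0,0,0], dp=[[0.014,0,0.11],[0,0,0.11],[0,0,0],[0,0,0],[0,0,0],[0,0,0]], turn=[[0,0,0],[0,0,0],[0,0,0],[0,0,0],[0,0,0],[0,0,0]])

```text
clock: 31.83
position: [0.5418, -0.001, 0.0317]
ee_rot: [0.709, -0.705, 0.001, -0.001]
ft_force: [-0.5, 0.7, -1.2]
grip_width: 0.166
```

Run:
```python
from pinfit import *
im,T=snap('w24')
overlay(im,'wrist',T,inhand(T)+clev(.159),150,40,370,290,2.3,'w24o.png')
print(car(CAR,[[.038,.159,.036],[.038,-.159,.036]]))
im=grab('scene','s24.png'); crop(im,180,180,300,270,6,'s24c.png')
```

```text
clk 31.83 pos [ 0.5418 -0.001   0.0317] psi -89.61 z [ 0.0023  0.     -1.    ] grip 0.166 F [-0.5  0.7 -1.2] q7 [ 0.26  0.39 -0.4   1.87  0.19  0.92 -1.79]
[[ 6.14908127e-01  3.72043733e-04  3.60000000e-02]
 [ 6.18088074e-01 -3.17612056e-01  3.60000000e-02]]
```

View pics/w24o.png

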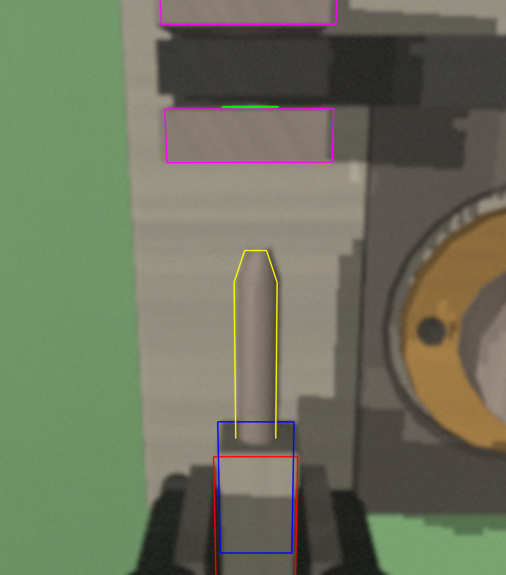

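View pics/s24c.png

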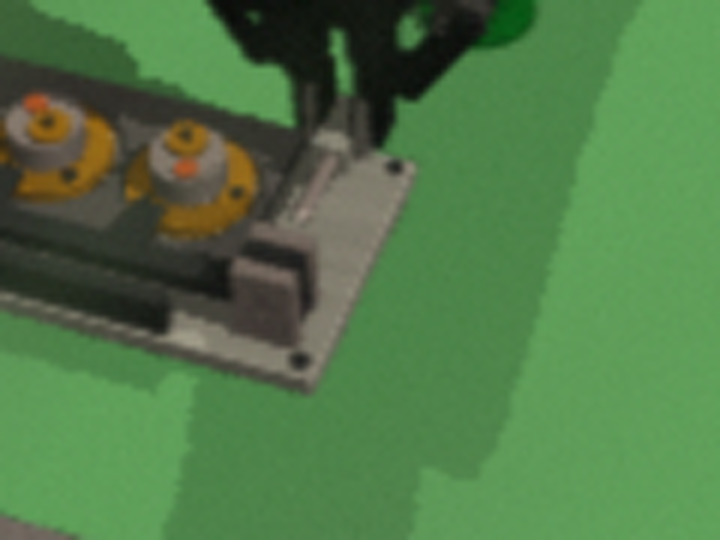

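>>> move_arm(claw=[0,0,0,0,0,0,0,0], dp=[[-0.007,-0.03,0.003],[0,-0.03,0],[0,-0.03,0],[0,-0.02,0],[0,-0.01,0],[0,-0.01,0],[0,0,0],[0,0,0]], turn=[[0,0,0],[0,0,0],[0,0,0],[0,0,0],[0,0,0],[0,0,0],[0,0,0],[0,0,0]])

```text
clock: 32.6
position: [0.5673, 0.0009, 0.0298]
ee_rot: [0.71, -0.705, 0.0, -0.001]
ft_force: [-0.0, 3.1, 1.0]
grip_width: 0.17
```

>>> move_arm(claw=[0,0,0,0,0,0,0,0], dp=[[0,-0.02,-0.002],[0,-0.02,0],[0,-0.02,0],[0,-0.02,0],[0,-0.02,0],[0,-0.01,0],[0,0,0],[0,0,0]], turn=[[0,0,0],[0,0,0],[0,0,0],[0,0,0],[0,0,0],[0,0,0],[0,0,0],[0,0,0]])

```text
clock: 33.27
position: [0.5888, 0.001, 0.03]
ee_rot: [0.71, -0.705, -0.0, -0.0]
ft_force: [-1.4, 4.9, 2.5]
grip_width: 0.169
```

>>> move_arm(claw=[0,0,0,0,0,0,0], dp=[[-0.002,-0.02,0],[0,-0.015,0],[0,-0.01,0],[0,0,0],[0,0,0],[0,0,0],[0,0,0]], turn=[[0,0,0],[0,0,0],[0,0,0],[0,0,0],[0,0,0],[0,0,0],[0,0,0]])

```text
clock: 33.85
position: [0.5962, 0.0011, 0.0299]
ee_rot: [0.709, -0.705, -0.001, 0.001]
ft_force: [-9.1, 4.9, 9.3]
grip_width: 0.169
```

Run:
```python
from pinfit import *
im,T=snap('w25')
overlay(im,'wrist',T,inhand(T)+clev(.159),150,40,370,290,2.3,'w25o.png')
```

```text
clk 33.85 pos [0.5962 0.0011 0.0299] psi -89.61 z [-0.0029  0.     -1.    ] grip 0.169 F [-9.1  4.9  9.3] q7 [ 0.23  0.49 -0.38  1.72  0.21  0.97 -1.8 ]
```

View pics/w25o.png

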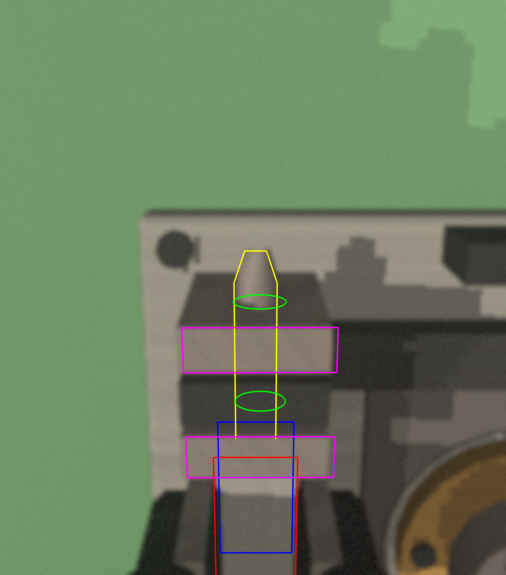

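>>> move_arm(claw=[0,0,0,0], dp=[[0,-0.012,0],[0,0,0],[0,0,0],[0,0,0]], turn=[[0,0,0],[0,0,0],[0,0,0],[0,0,0]])

```text
clock: 34.23
position: [0.5963, 0.0011, 0.0298]
ee_rot: [0.709, -0.705, -0.003, 0.003]
ft_force: [-20.7, 4.6, 19.1]
grip_width: 0.164
```

>>> move_arm(claw=[0,0,0.4,0.4,0.4,0.4,0.4,0.4], dp=[[0,0.014,0],[0,0,0],[0,0,0],[0,0,0],[0,0,-0.1],[0,0,-0.2],[0,0,-0.1],[0,0,0]], turn=[[0,0,0],[0,0,0],[0,0,0],[0,0,0],[0,0,0],[0,0,0],[0,0,0],[0,0,0]])

```text
clock: 34.9
position: [0.6003, -0.0001, 0.1151]
ee_rot: [0.709, -0.705, 0.003, -0.002]
ft_force: [0.4, 0.5, 0.6]
grip_width: 0.4
```

Run:
```python
from pinfit import *
im,T=snap('w26')
p=car(CAR,[[.038,.159,.036]])[0]
overlay(im,'wrist',T,pinmodel(p[0],p[1],.01,.036)+clev(.159),150,40,400,330,2.0,'w26o.png')
im=grab('top','t26.png');crop(im,110,95,290,245,4,'t26c.png')
```

```text
clk 34.9 pos [ 6.003e-01 -1.000e-04  1.151e-01] psi -89.71 z [ 7.9e-03 -9.0e-04 -1.0e+00] grip 0.4 F [0.4 0.5 0.6] q7 [ 0.25  0.39 -0.4   1.66  0.17  1.12 -1.77]
```

View pics/w26o.png

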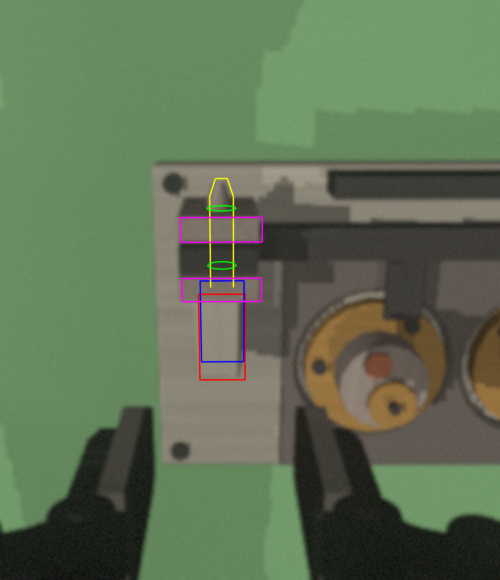

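View pics/t26c.png

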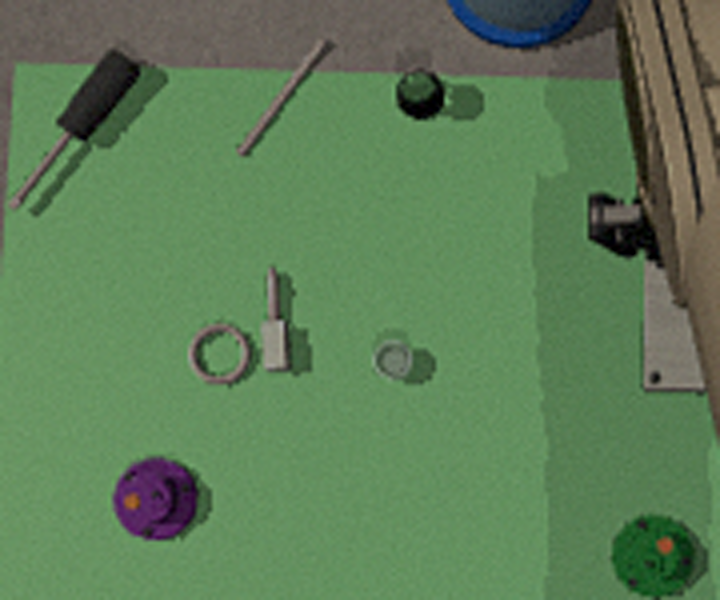

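>>> move_arm(claw=[0.4,0.4,0.4,0.4,0.4,0.4,0.4,0.4], dp=[[-0.175,0.01,0],[-0.175,0.01,0],[-0.175,0.01,0],[-0.175,0.01,0],[-0.175,0.01,0],[-0.175,0.01,0],[-0.175,0.01,0],[-0.175,0.01,0]], turn=[[0,0,0],[0,0,0],[0,0,0],[0,0,0],[0,0,0],[0,0,0],[0,0,0],[0,0,0]])

```text
clock: 35.67
position: [0.5788, 0.2812, 0.1082]
ee_rot: [0.709, -0.705, -0.0, 0.001]
ft_force: [1.1, -0.6, -0.6]
grip_width: 0.401
```

>>> move_arm(claw=[0.4,0.4,0.4], dp=[[0,0,0],[0,0,0],[0,0,0]], turn=[[0,0,0],[0,0,0],[0,0,0]])

```text
clock: 35.92
position: [0.5793, 0.2794, 0.1084]
ee_rot: [0.709, -0.705, 0.0, 0.001]
ft_force: [0.2, -0.1, 0.4]
grip_width: 0.404
```

Run:
```python
from pinfit import *
im,T=snap('w27')
overlay(im,'wrist',T,pinmodel(.565,.2785,np.radians(3.)),130,90,390,330,2.4,'w27o.png')
```

```text
clk 35.92 pos [0.5793 0.2794 0.1084] psi -89.67 z [-0.0016 -0.0018 -1.    ] grip 0.404 F [ 0.2 -0.1  0.4] q7 [-0.16  0.51 -0.48  1.53  0.25  1.17 -2.25]
```

View pics/w27o.png

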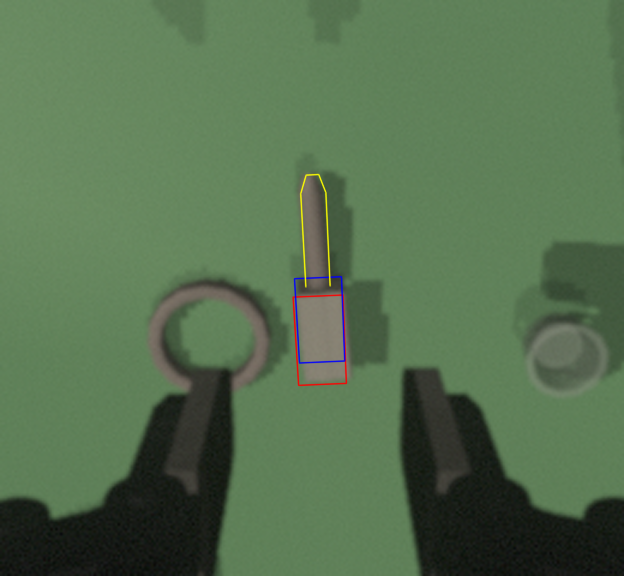

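>>> move_arm(claw=[0.4,0.4,0.4,0.4,0.4,0.4], dp=[[0,-0.028,0.17],[0,0,0.17],[0,0,0.16],[0,0,0],[0,0,0],[0,0,0]], turn=[[0,0,-0.05],[0,0,0],[0,0,0],[0,0,0],[0,0,0],[0,0,0]])

```text
clock: 36.47
position: [0.5863, 0.2802, 0.0118]
ee_rot: [0.723, -0.691, 0.0, -0.001]
ft_force: [0.0, 0.5, 1.0]
grip_width: 0.395
```

>>> move_arm(claw=[0.4,0.4,0,0,0,0,0,0], dp=[[0,0,0.04],[0,0,0],[0,0,0],[0,0,0],[0,0,0],[0,0,0],[0,0,0],[0,0,0]], turn=[[0,0,0],[0,0,0],[0,0,0],[0,0,0],[0,0,0],[0,0,0],[0,0,0],[0,0,0]])

```text
clock: 37.13
position: [0.5855, 0.2808, 0.0025]
ee_rot: [0.723, -0.691, 0.0, -0.0]
ft_force: [0.2, -0.5, 5.7]
grip_width: 0.062
```

>>> move_arm(claw=[0,0,0,0,0], dp=[[0,0,0],[0,0,-0.05],[0,0,-0.1],[0,0,0],[0,0,0]], turn=[[0,0,0],[0,0,0],[0,0,0],[0,0,0],[0,0,0]])

```text
clock: 37.55
position: [0.5857, 0.2809, 0.0331]
ee_rot: [0.723, -0.691, 0.0, -0.001]
ft_force: [-0.3, 0.1, -1.0]
grip_width: 0.056
```

Run:
```python
from pinfit import *
im,T=snap('w28')
overlay(im,'wrist',T,inhand(T,-.02,.0055),130,130,390,370,2.4,'w28o.png')
```

```text
clk 37.55 pos [0.5857 0.2809 0.0331] psi -87.39 z [ 1.9e-03  8.0e-04 -1.0e+00] grip 0.056 F [-0.3  0.1 -1. ] q7 [-0.17  0.6  -0.47  1.57  0.3   1.04 -2.24]
```

View pics/w28o.png

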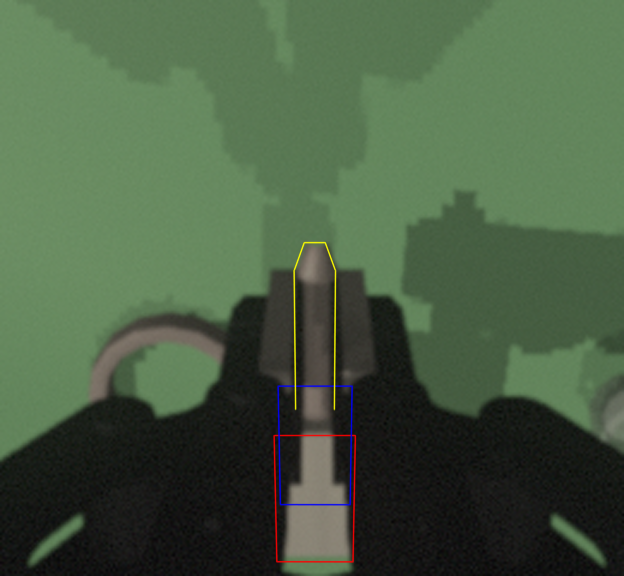

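>>> move_arm(claw=[0,0,0,0,0,0,0,0], dp=[[0,0,-0.1],[0.15,-0.03,0],[0.15,-0.03,0],[0.15,-0.03,0],[0.15,-0.03,0],[0.15,-0.02,0],[0,0,0],[0,0,0]], turn=[[0,0,0],[0,0,0],[0,0,0],[0,0,0],[0,0,0],[0,0,0.045],[0,0,0],[0,0,0]])

```text
clock: 38.27
position: [0.6198, 0.129, 0.0508]
ee_rot: [0.709, -0.705, 0.0, 0.001]
ft_force: [-1.0, 0.8, -0.1]
grip_width: 0.057
```

Run:
```python
from pinfit import *
im,T=snap('w29')
t=cv2.imread('pics/top0.png')[:,:,::-1]; print('cup',onz('top',(110+394/4,95+360/4),.004))
```

```text
clk 38.27 pos [0.6198 0.129  0.0508] psi -89.66 z [-0.0015 -0.0015 -1.    ] grip 0.057 F [-1.   0.8 -0.1] q7 [ 0.05  0.54 -0.44  1.6   0.25  1.05 -2.02]
cup [0.54022759 0.19690031 0.004     ]
```

View pics/w29.png

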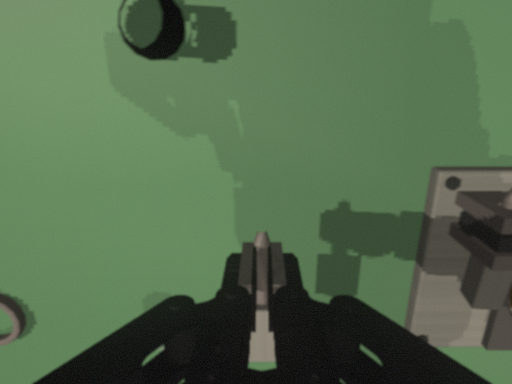

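>>> move_arm(claw=[0,0,0,0,0,0], dp=[[0,0,0.1],[0,0,0.1],[0,0,0.025],[0,0,0],[0,0,0],[0,0,0]], turn=[[0,0,0],[0,0,0],[0,0,0],[0,0,0],[0,0,0],[0,0,0]])

```text
clock: 38.82
position: [0.6204, 0.1329, 0.0081]
ee_rot: [0.711, -0.703, 0.0, -0.001]
ft_force: [-0.1, -0.0, -0.9]
grip_width: 0.058
```

>>> move_arm(claw=[0,0,0,0], dp=[[0,0,0.015],[0,0,0.008],[0,0,0],[0,0,0]], turn=[[0,0,0],[0,0,0],[0,0,0],[0,0,0]])

```text
clock: 39.15
position: [0.6203, 0.1321, 0.0028]
ee_rot: [0.711, -0.704, 0.0, -0.0]
ft_force: [0.1, 0.5, 1.2]
grip_width: 0.06
```

>>> move_arm(claw=[0.4,0.4,0.4,0.4,0.4,0.4,0.4,0.4], dp=[[0,0,0],[0,0,0],[0,0,0],[0,0,-0.15],[0,0,-0.2],[0,0.19,0],[0,0,0],[0,0,0]], turn=[[0,0,0],[0,0,0],[0,0,0],[0,0,0],[0,0,0],[0,0,0],[0,0,0],[0,0,0]])

```text
clock: 39.82
position: [0.5804, 0.1316, 0.0727]
ee_rot: [0.711, -0.703, 0.0, 0.0]
ft_force: [0.4, -0.1, 0.7]
grip_width: 0.401
```

Run:
```python
from pinfit import *
im,T=snap('w30')
overlay(im,'wrist',T,pinmodel(.600,.132,np.radians(.5)),130,50,390,290,2.4,'w30o.png')
```

```text
clk 39.82 pos [0.5804 0.1316 0.0727] psi -89.36 z [-3.e-04 -9.e-04 -1.e+00] grip 0.401 F [ 0.4 -0.1  0.7] q7 [ 0.07  0.45 -0.46  1.7   0.22  1.05 -2.02]
```

View pics/w30o.png

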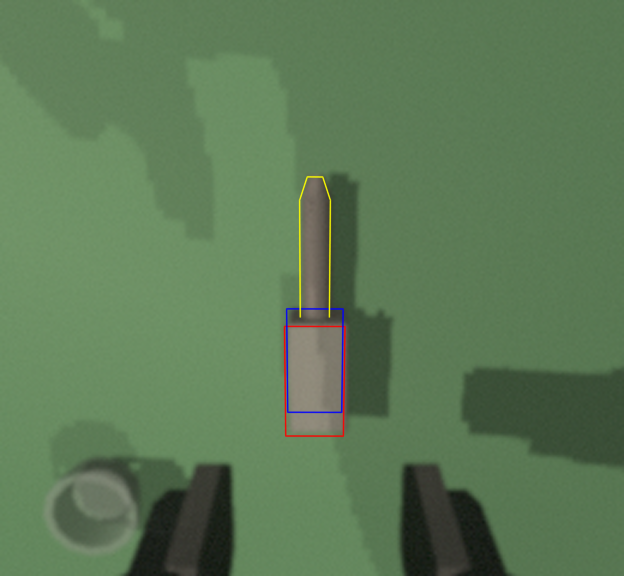

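>>> move_arm(claw=[0.4,0.4,0.4,0.4,0.4,0.4], dp=[[0,-0.008,0.12],[0,0,0.12],[0,0,0.08],[0,0,0],[0,0,0],[0,0,0]], turn=[[0,0,0],[0,0,0],[0,0,0],[0,0,0],[0,0,0],[0,0,0]])

```text
clock: 40.37
position: [0.5846, 0.1319, 0.0093]
ee_rot: [0.711, -0.704, 0.0, -0.001]
ft_force: [0.2, -0.2, 1.2]
grip_width: 0.399
```

>>> move_arm(claw=[0.4,0.4,0,0,0,0,0,0], dp=[[0,0.01,0.03],[0,0,0],[0,0,0],[0,0,0],[0,0,0],[0,0,0],[0,0,0],[0,0,0]], turn=[[0,0,0],[0,0,0],[0,0,0],[0,0,0],[0,0,0],[0,0,0],[0,0,0],[0,0,0]])

```text
clock: 41.03
position: [0.5819, 0.1317, 0.0029]
ee_rot: [0.711, -0.704, 0.0, -0.0]
ft_force: [-1.8, -0.0, 6.6]
grip_width: 0.165
```

>>> move_arm(claw=[0,0,0,0,0,0,0,0], dp=[[0,0,-0.1],[0,0,-0.2],[0,0,-0.2],[0.17,0.02,0],[0.17,0.02,0],[0.17,0.02,0],[0.17,0.02,0],[0.17,0.02,0]], turn=[[0,0,0],[0,0,0],[0,0,0],[0,0,0],[0,0,0],[0,0,0],[0,0,0],[0,0,0]])

```text
clock: 41.7
position: [0.5627, -0.0403, 0.1024]
ee_rot: [0.711, -0.703, 0.0, 0.0]
ft_force: [0.5, 0.3, 0.5]
grip_width: 0.169
```

>>> move_arm(claw=[0,0,0,0,0,0,0,0], dp=[[0.17,0.02,0],[0.17,0.02,0],[0.17,0.02,0],[0.17,0.02,0],[0.17,0.01,0],[0.17,0.01,0],[0.17,0,0],[0.17,0,0]], turn=[[0,0,0],[0,0,0],[0,0,0],[0,0,0],[0,0,0],[0,0,0],[0,0,0],[0,0,0]])

```text
clock: 42.37
position: [0.5455, -0.3125, 0.1023]
ee_rot: [0.711, -0.704, 0.0, 0.0]
ft_force: [1.1, 0.5, -0.3]
grip_width: 0.17
```

>>> move_arm(claw=[0,0,0], dp=[[0,0,0],[0,0,0],[0,0,0]], turn=[[0,0,0],[0,0,0],[0,0,0]])

```text
clock: 42.62
position: [0.546, -0.31, 0.102]
ee_rot: [0.711, -0.703, -0.0, -0.0]
ft_force: [0.9, 0.9, 0.0]
grip_width: 0.165
```

Run:
```python
from pinfit import *
im,T=snap('w31')
overlay(im,'wrist',T,inhand(T)+clev(-.159)+carmodel(CAR,.0155),100,50,420,330,2.2,'w31o.png')
```

```text
clk 42.62 pos [ 0.546 -0.31   0.102] psi -89.4 z [-3.e-04  9.e-04 -1.e+00] grip 0.165 F [0.9 0.9 0. ] q7 [ 0.66  0.45 -0.28  1.59  0.13  1.12 -1.21]
```

View pics/w31o.png

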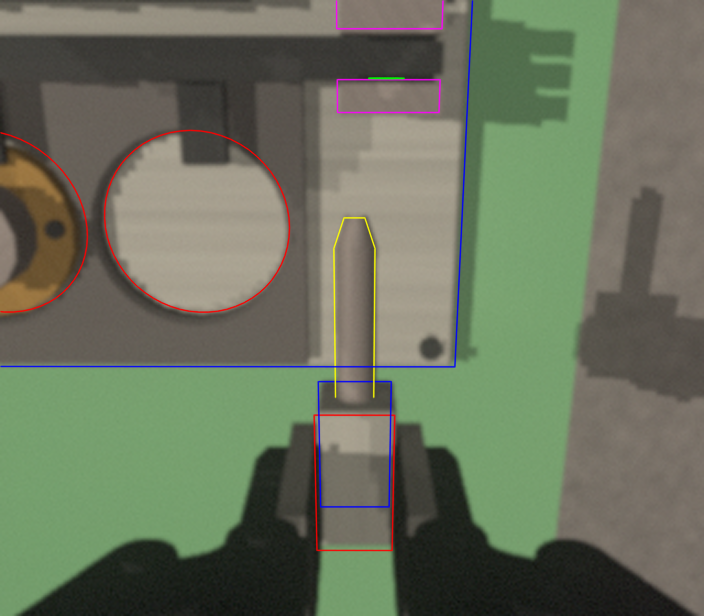

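>>> move_arm(claw=[0,0,0,0,0,0,0], dp=[[0.038,0,0.12],[0,0,0.12],[0,0,0.11],[0,0,0],[0,0,0],[0,0,0],[0,0,0]], turn=[[0,0,0],[0,0,0],[0,0,0],[0,0,0],[0,0,0],[0,0,0],[0,0,0]])

```text
clock: 43.25
position: [0.5473, -0.3183, 0.0343]
ee_rot: [0.711, -0.703, 0.001, -0.0]
ft_force: [-0.7, -1.1, -0.0]
grip_width: 0.17
```

Run:
```python
from pinfit import *
im,T=snap('w32')
overlay(im,'wrist',T,inhand(T)+clev(-.159),150,40,370,290,2.3,'w32o.png')
```

```text
clk 43.25 pos [ 0.5473 -0.3183  0.0343] psi -89.38 z [ 0.0025 -0.0012 -1.    ] grip 0.17 F [-0.7 -1.1 -0. ] q7 [ 0.66  0.53 -0.26  1.63  0.16  1.   -1.22]
```

View pics/w32o.png

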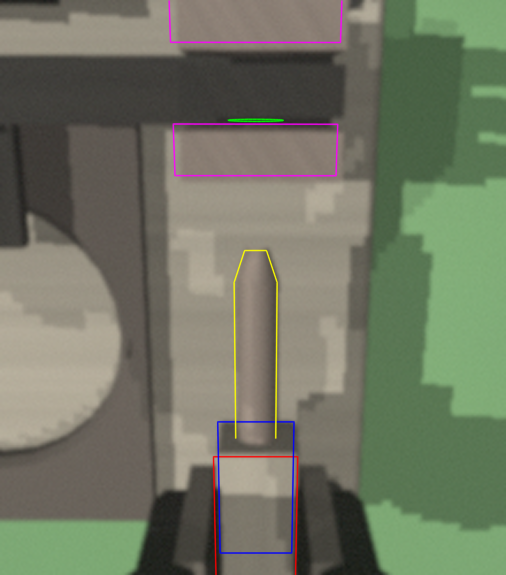

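>>> move_arm(claw=[0,0,0,0,0,0,0,0], dp=[[0,0,0.015],[0,0,0],[0,-0.03,0],[0,-0.03,0],[0,-0.03,0],[0,-0.02,0],[0,0,0],[0,0,0]], turn=[[0,0,0],[0,0,0],[0,0,0],[0,0,0],[0,0,0],[0,0,0],[0,0,0],[0,0,0]])

```text
clock: 43.97
position: [0.5691, -0.3182, 0.0297]
ee_rot: [0.711, -0.703, 0.001, -0.0]
ft_force: [1.4, -0.7, 1.4]
grip_width: 0.17
```

>>> move_arm(claw=[0,0,0,0,0,0,0,0], dp=[[0,-0.02,-0.002],[0,-0.02,0],[0,-0.02,0],[0,-0.02,0],[0,-0.02,0],[0,-0.01,0],[0,0,0],[0,0,0]], turn=[[0,0,0],[0,0,0],[0,0,0],[0,0,0],[0,0,0],[0,0,0],[0,0,0],[0,0,0]])

```text
clock: 44.63
position: [0.5907, -0.3181, 0.0299]
ee_rot: [0.711, -0.703, 0.001, -0.0]
ft_force: [1.0, -3.0, 1.7]
grip_width: 0.166
```

>>> move_arm(claw=[0,0,0,0,0,0,0], dp=[[0,-0.02,0],[0,-0.015,0],[0,-0.01,0],[0,0,0],[0,0,0],[0,0,0],[0,0,0]], turn=[[0,0,0],[0,0,0],[0,0,0],[0,0,0],[0,0,0],[0,0,0],[0,0,0]])

```text
clock: 45.22
position: [0.5985, -0.3181, 0.0299]
ee_rot: [0.711, -0.704, -0.0, 0.0]
ft_force: [-6.1, -1.3, 7.2]
grip_width: 0.163
```

>>> move_arm(claw=[0,0,0,0], dp=[[0,-0.015,0],[0,0,0],[0,0,0],[0,0,0]], turn=[[0,0,0],[0,0,0],[0,0,0],[0,0,0]])

```text
clock: 45.55
position: [0.5985, -0.3181, 0.0297]
ee_rot: [0.71, -0.704, -0.003, 0.002]
ft_force: [-18.4, 2.0, 17.3]
grip_width: 0.168
```

Home against the lug. Relax, release, rise.

>>> move_arm(claw=[0,0,0.4,0.4,0.4,0.4,0.4,0.4], dp=[[0,0.014,0],[0,0,0],[0,0,0],[0,0,0],[0,0,-0.1],[0,0,-0.2],[0,0,-0.2],[0,0,0]], turn=[[0,0,0],[0,0,0],[0,0,0],[0,0,0],[0,0,0],[0,0,0],[0,0,0],[0,0,0]])

```text
clock: 46.22
position: [0.6034, -0.3186, 0.1385]
ee_rot: [0.711, -0.703, 0.005, -0.002]
ft_force: [0.6, -1.1, 2.0]
grip_width: 0.4
```

>>> move_arm(claw=[0.4,0.4,0.4,0.4,0.4,0.4,0.4,0.4], dp=[[-0.1,0,-0.1],[-0.17,-0.02,-0.1],[-0.17,-0.04,-0.1],[-0.17,-0.04,-0.1],[-0.17,-0.04,0],[0,0,0],[0,0,0],[0,0,0]], turn=[[0,0,0],[0,0,0],[0,0,0],[0,0,0],[0,0,0],[0,0,0],[0,0,0],[0,0,0]])

```text
clock: 46.88
position: [0.6256, -0.1616, 0.2091]
ee_rot: [0.711, -0.703, -0.0, 0.0]
ft_force: [0.5, -0.2, -0.0]
grip_width: 0.399
```

Run:
```python
from pinfit import *
im,T=snap('w33')
L=[]
for y in(.159,-.159):
    p=car(CAR,[[.038,y,.036]])[0]; L+=pinmodel(p[0],p[1],.01,.036)
overlay(im,'wrist',T,L+carmodel(CAR,.0155),20,60,500,330,1.66,'w33o.png'); crop(im,20,60,500,330,1.66,'w33c.png')
im=grab('scene','s33.png'); crop(im,75,160,435,330,2.2,'s33c.png')
im=grab('top','t33.png'); crop(im,90,90,420,310,2.4,'t33c.png')
```

```text
clk 46.88 pos [ 0.6256 -0.1616  0.2091] psi -89.38 z [-6.e-04 -1.e-04 -1.e+00] grip 0.399 F [ 0.5 -0.2 -0. ] q7 [ 0.43  0.41 -0.33  1.42  0.14  1.34 -1.47]
```

View pics/w33o.png

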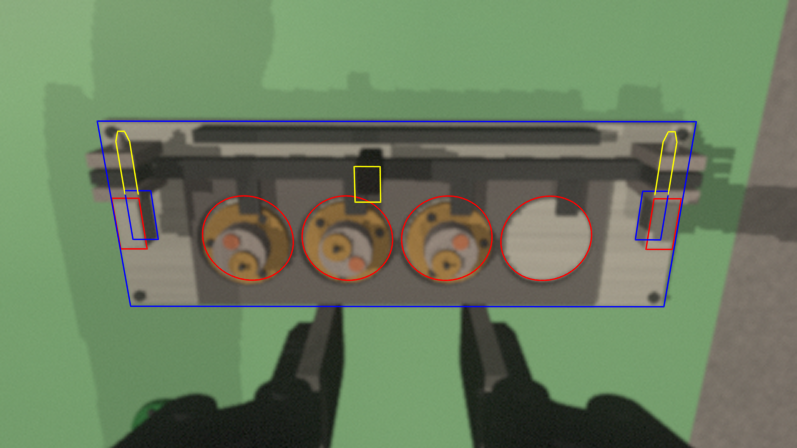

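View pics/w33c.png

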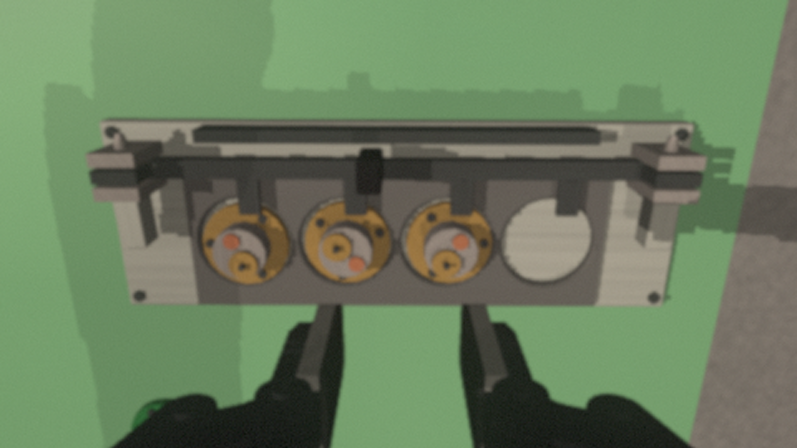

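View pics/s33c.png

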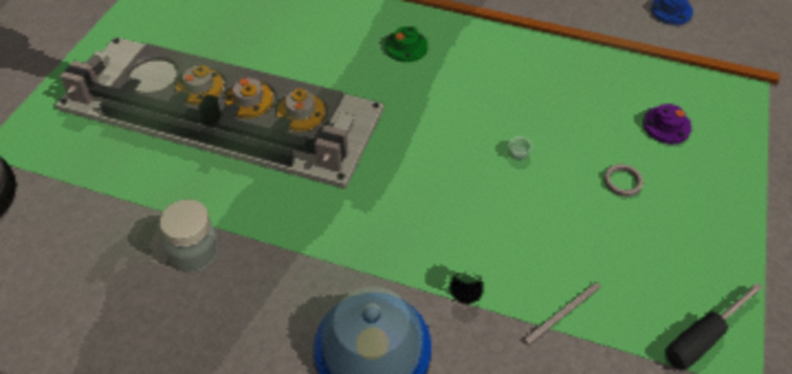

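Run:
```python
from pinfit import *
print(manip.hand_in()); print(st()['clock'])
```

```text
the job is handed in; nothing more can be done
None
the job is handed in; nothing more can be done
```

The job is done and handed in at about 47 s of the 208 s allowed. `hand_in()` reports no verdict, so I don't have a pass or fail.

**What I did:**
- **Keeper opened:** I slid it towards -y until it met its stop.
- **Movements:** Only three were on the bench. They went into nests 1, 2 and 3, and nest 0 is empty.
- **Keeper closed:** I slid it across to its other stop, a measured travel of 30.2 mm.
- **Pins:** One pin is pushed home in each clevis. Each was still held by about 20 N against the shoulder without moving further.

**Problems on the way:**
- **Nest 3:** On the first lowering, the movement's plate touched the rim because it was about 4 mm off. I lifted it, corrected and reseated it.
- **Left pin:** It had been knocked to within about 8 mm of the case ring. I lifted it clear by its shank, set it down and gripped it again by the handle.

**Last checks:**
- **Wrist picture:** It shows all three movements flat in their nests, the tabs over the plates, and both pins matching the home position to about a pixel. The gripper was clear of everything.
- **Scene picture:** The bystanders and the green, blue and purple movements look to be where they were, judged by eye.
- **Disagreement:** The top and scene cameras differed from the wrist camera by 2 to 4 mm on the carrier's position. I used the wrist values, and each contact came within a millimetre or so of where they predicted.

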